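Pin a stack of robot deck plates into line

TASK

Get the deck plates ready for gluing: first put every scrap offcut into the cardboard scrap box, then lay every plate that is on the table onto the pale one on the raised block, lengthwise and with the holes roughly over one another. Then drive the two taper pins down through the stack into the block's holes, one at each end, until both collars sit on the top plate, so that all the holes are pulled into line, and let go; leave the bottle, the tape roll and the parts tray alone.

Things in the scene. Friction and masses are not known exactly. Their poses are not given: they have to be found in the camera images.
- jig: Fixed dark hardwood stacking block, narrow and raised: 42 x 170 mm (its x, y), 66 mm high, with two vertical 22 mm holes right through it down to the table, 50 mm either side of its middle along its y axis. Origin: centre of its underside. Plates lie along its y axis and overhang its two long sides by 7 mm.
- jig_hole_a (a point): Centre of the mouth of one 22 mm hole, on the block's top face.
- jig_hole_b (a point): Centre of the mouth of the other 22 mm hole, on the block's top face.
- deck0_c (a point): Pale wood robot deck plate, 56 x 150 x 10 mm (its own x, y, z), about 0.1 kg, with two 22 mm through holes on its long centre line (y axis), 50 mm either side of its middle, and two black stripes between them. It already lies on the block, a few mm out of line with the block's holes; scraps may lie on it. The plate is the same either way round. This point is its centre, half-way up.
- deck1_c (a point): Blue robot deck plate, 56 x 150 x 10 mm (its own x, y, z), about 0.1 kg, with two 22 mm through holes on its long centre line (y axis), 50 mm either side of its middle, and two black stripes between them. Starts flat on the table. May be absent. The plate is the same either way round. This point is its centre, half-way up.
- deck2_c (a point): Orange robot deck plate, 56 x 150 x 10 mm (its own x, y, z), about 0.1 kg, with two 22 mm through holes on its long centre line (y axis), 50 mm either side of its middle, and two black stripes between them. Starts flat on the table. May be absent. The plate is the same either way round. This point is its centre, half-way up.
- bin: Fixed open cardboard scrap box, 180 x 160 mm (its x, y), 60 mm high, walls 5 mm. Origin: centre of its underside.
- rack: Fixed grey pin rack, 70 x 170 mm (its x, y), top at 90 mm, with two square holes 45 mm either side of its middle along its y axis, from which the pins hang by their collars. Origin: centre of its underside.
- scrap1_c (a point): White and brown layered board offcut block 60 x 36 x 30 mm (its own x, y, z), 20 to 56 g, scrap. Starts on the pale plate. This point is its centre, half-way up. May be absent.
- scrap2_c (a point): Green-painted wood (bare ends) offcut block 60 x 36 x 30 mm (its own x, y, z), 20 to 56 g, scrap. Starts on the pale plate. This point is its centre, half-way up. May be absent.
- scrap3_c (a point): Green-painted wood (bare ends) offcut block 60 x 36 x 30 mm (its own x, y, z), 20 to 56 g, scrap. Starts on the table beside the block. This point is its centre, half-way up. May be absent.
- scrap4_c (a point): White and brown layered board offcut block 60 x 36 x 30 mm (its own x, y, z), 20 to 56 g, scrap. Starts on the table beside the block. This point is its centre, half-way up. May be absent.
- pin1_grip (a point): Taper alignment pin hanging upright, tip down, in a hole of the rack (it fits there with about 3 mm of play); 136 mm long, about 0.15 kg. From the tip up: steel taper from 6 mm diameter at the tip to 19.5 mm over 38 mm; straight 19.5 mm shank up to 82 mm; dark collar 32 mm across and 6 mm thick; red round handle 20 mm in diameter and 48 mm tall. z axis points up from tip to handle. This point is half-way up the handle, 112 mm above the tip. The two pins are identical.
- pin1_collar (a point): Centre of the underside of the collar of pin1, 82 mm above its tip and 30 mm below its handle's middle; it touches the top plate when the pin is fully home.
- pin2_grip (a point): Taper alignment pin hanging upright, tip down, in a hole of the rack (it fits there with about 3 mm of play); 136 mm long, about 0.15 kg. From the tip up: steel taper from 6 mm diameter at the tip to 19.5 mm over 38 mm; straight 19.5 mm shank up to 82 mm; dark collar 32 mm across and 6 mm thick; red round handle 20 mm in diameter and 48 mm tall. z axis points up from tip to handle. This point is half-way up the handle, 112 mm above the tip. The two pins are identical.
- pin2_collar (a point): Centre of the underside of the collar of pin2, 82 mm above its tip and 30 mm below its handle's middle; it touches the top plate when the pin is fully home.
- bottle: Amber glass bottle, 64 mm diameter, 160 mm tall, upright, to be left alone. Origin: centre of its underside.
- tape: Yellow tape roll lying flat, 80 mm across, 24 mm high, to be left alone. Origin: centre of its underside.
- tray: Green open parts tray, 90 x 120 x 40 mm, to be left alone. Origin: centre of its underside.
Things that resemble listed ones, but are neither listed nor needed, are in the scene too. What is shaped like the part that bears scrap1_c but pink or red is not meant.

How it is judged:
By the outcome, as a careful person would: the job done as asked, in the order asked, and still so for the second after the job is handed in, with the robot touching nothing.
Of scrap1, scrap2, scrap3, scrap4 only 3 to 4 are there at a start; the rules pass over those that are not, and their reading is None.
Of deck1, deck2 only 1 to 2 are there at a start; the rules pass over those that are not, and their reading is None.
At some moment in a run one of scrap1, scrap2, scrap3, scrap4 may be knocked a few centimetres aside while the robot is not near it.
It also fails if it takes over 208 s, if anything falls off the work surface, if the arm or the gripper's body presses on something with over 40 N, if the wrist force passes 120 N, or if a joint passes its speed limit or range.

ROBOT

A 7-joint arm with a two-finger parallel gripper is mounted at the origin on the work surface. World frame = base frame: x ahead of the robot, y to its left, z up, the work surface at z = 0. Lengths are in m, angles in rad, forces in N, time in s.
With the tool pointing down it reaches from about 0.425 to 0.925 m from the base axis. Payload 6.8 kg.
Tool frame: the origin (TCP) lies at the very end of the fingers, on their centre line; the grasp point (between the pads) lies bot.hold_point_z behind it (bot.hold_point_z is the distance from the TCP to the grasp point, in m); x points along the fingers, z is the direction in which the jaws open and shut, and the axes are right-handed (so a half turn about x gives the same grasp; the last joint's range is limited). The gripper opens to 85 mm and grips with 20 to 120 N. Pads are 22 mm wide; open, the fingers measure 114 mm over their backs; the gripper's body (76 mm by 85 mm) begins 54 mm behind the grasp point. The pads swing forward as they close: fully open they stand 13 mm farther back than shut.
Start: joints at [-0.108, 0.477, 0.022, 1.555, -0.011, 1.109, -0.083], TCP at [0.675, 0, 0.231] pointing down, gripper open.
Joint ranges: [-2.96, 2.96], [-0.34, 2.1], [-1.41, 1.46], [0.24, 2.44], [-1.37, 4.51], [0.17, 1.92], [-2.96, 2.96]. Speed limits (rad/s): [2.39, 2.39, 3.14, 3.14, 3.14, 3.14, 3.14].

INTERFACE

Orientations are given as a unit quaternion [w, x, y, z].
In Python, from station import bot gives the robot as it stands.
- The arm moves only by the tool drive_tool, never from a script. Its arguments are lists of equal length, an entry for each row: "slide": the shift along the world's x, y, z in mm, a list of three; "turn": the turn, a rotation vector about the world's x, y, z in rad, a list of three; "gripper": the opening, from 0 (shut) to 1 (fully open). A call has 1 to 10 rows; each row is the pose to reach, as a shift and turn from the pose measured when the call began; what a row does not reach only later rows make up. A row lasts 1/10 s, in which the tool goes at most 50 mm and 8.59 degrees, less where a joint would pass 70% of its speed; a pose out of reach is approached as far as the arm can. A call with a gripper value outside its range is refused whole. The fingers move at their own pace and stop on an object; "squeeze" is the grip in N (left out, the last holds). Time passes only in rows, so rows that repeat a pose let the fingers close. It gives the time, the measured TCP pose, the force and the opening at its end, in the units of the state.
- bot.get_obs(): the state, without advancing time (a new reading comes with each control period).
- bot.read_camera(name): name is "scene" or "side" or "wrist"; returns a dict with "color" (384x512x3 uint8, red, green, blue), "fovy" (degrees; the focal length in pixels is half the picture's height over the tangent of half this angle, whatever the lens; pixels are square), "cx", "cy" (the principal point, pixels), "dist_coeffs" ([k1, k2, p1, p2, k3] as OpenCV has them; the pictures are not rectified), "R" (3x3) and "t" (3): a world point X has camera coordinates R X + t. Camera axes: x right, y down, z forward; pixel columns grow to the right and rows downward; lengths in m; the calibration is good to about 2 mm. A picture is of the moment at which its call begins. There is no depth.
- bot.hand_in(): hands the job in, once; it reports no verdict.
The state is a dict: "t": time; "q": joint angles; "joint_vel": joint speeds; "joint_torque": joint torques, N m; "eef_pos": TCP position; "tool_rot": TCP orientation; "contact_force": force on the tool from outside, world axes, zero at the start; "torque": the same for the moment, N m; "gripper_width": opening from 0.0 (shut) to 1.0 (fully open).
Only numpy, scipy, OpenCV 4.12 (cv2) and the standard library are available. Lean on these libraries where they do the work, as an engineer would, in place of code of your own. Each camera call takes 0.05 s, during which the arm holds its last target.

## Working session

There is one attempt and no reset: what is moved stays moved. The work goes in short steps, Python scripts to look and compute and a tool call to move; the robot and the scene stay as the last step left them, time stands still between calls to the robot, and variables do not carry over. Pictures are saved under pics/ and viewed, and the job is handed in when it is done.

Besides the shell and the picture viewer there is one more tool, called after ">>>" by a JSON object that holds its "name" and its "arguments". drive_tool: Moves the arm, as the interface text tells. Its arguments: {"type":"object","properties":{"slide":{"type":"array"},"turn":{"type":"array"},"gripper":{"type":"array"},"squeeze":{"type":"number"}},"required":["slide","turn","gripper"]}

```bash
ls; mkdir -p pics
cat > h.py <<'E'
import numpy as np, cv2
from station import bot
def snap(name,fn=None):
    c=bot.read_camera(name)
    if fn: cv2.imwrite('pics/'+fn,cv2.cvtColor(c['color'],cv2.COLOR_RGB2BGR))
    return c
def K(c):
    f=c['color'].shape[0]/2/np.tan(np.radians(c['fovy'])/2)
    return np.array([[f,0,c['cx']],[0,f,c['cy']],[0,0,1]])
def ray(c,uv):
    p=cv2.undistortPoints(np.array(uv,float).reshape(-1,1,2),K(c),np.array(c['dist_coeffs'],float)).reshape(-1,2)
    R=np.array(c['R']);t=np.array(c['t'])
    d=np.c_[p,np.ones(len(p))]@R
    return -R.T@t,d
def onz(c,uv,z):
    o,d=ray(c,uv)
    return o+d*((z-o[2])/d[:,2])[:,None]
def proj(c,X):
    R=np.array(c['R']);rv=cv2.Rodrigues(R)[0]
    return cv2.projectPoints(np.array(X,float).reshape(-1,1,3),rv,np.array(c['t'],float),K(c),np.array(c['dist_coeffs'],float))[0].reshape(-1,2)
def tri(c1,u1,c2,u2):
    o1,d1=ray(c1,u1);o2,d2=ray(c2,u2);d1=d1[0];d2=d2[0]
    A=np.c_[d1,-d2];s=np.linalg.lstsq(A,o2-o1,rcond=None)[0]
    a=o1+d1*s[0];b=o2+d2*s[1]
    return (a+b)/2,np.linalg.norm(a-b)
E
python3 - <<'E'
from h import *
for n in('scene','side','wrist'):
    c=snap(n,n+'0.png');print(n,c['fovy'],c['dist_coeffs'],-np.array(c['R']).T@np.array(c['t']))
    
o=bot.get_obs();print(o['eef_pos'],o['tool_rot'],bot.hold_point_z,o['contact_force'],o['t'],o['gripper_width'])
E
```

```text
pics
scene 56.443297277253976 [-0.10425073  0.          0.          0.          0.        ] [ 1.12651428 -0.29914843  0.65117047]
side 51.45998704897879 [-0.1021239  0.         0.         0.         0.       ] [0.06380757 0.94194961 0.69585686]
wrist 61.428992054276605 [-0.04509308  0.          0.          0.          0.        ] [0.67546939 0.06923724 0.37340699]
[ 6.74573790e-01 -3.35633029e-05  2.30551255e-01] [ 7.06623718e-01 -3.73829389e-05  7.07589513e-01 -4.14648495e-05] 0.0187 [ 0.9015344  -0.46679511  0.32479291] 0.15 1.0014477923033311
```

View pics/scene0.png

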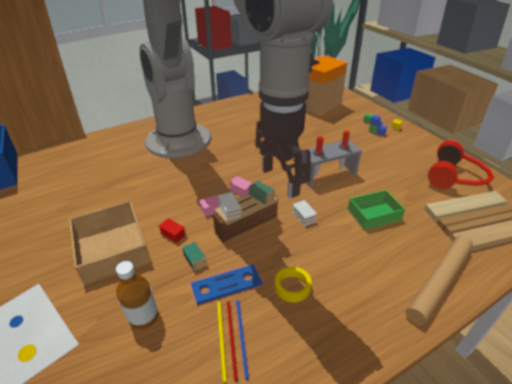

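View pics/side0.png

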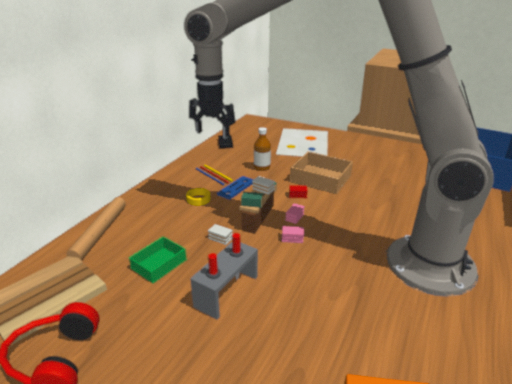

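View pics/wrist0.png

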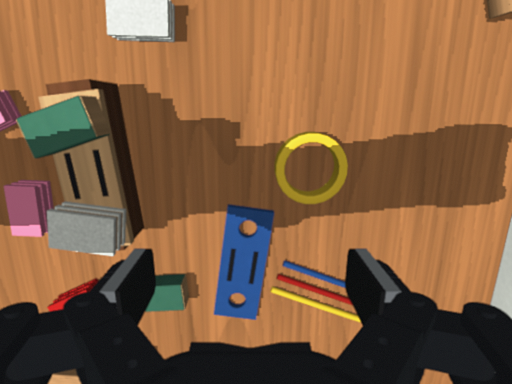

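Run:
```python
from h import *
a=cv2.imread('pics/wrist0.png');b=a[70:330,0:290];cv2.imwrite('pics/w0c.png',cv2.resize(b,None,fx=2.25,fy=2.25,interpolation=cv2.INTER_CUBIC))
a=cv2.imread('pics/scene0.png');b=a[120:310,50:420];cv2.imwrite('pics/s0c.png',cv2.resize(b,None,fx=2.1,fy=2.1,interpolation=cv2.INTER_CUBIC))
```

```text
(no output)
```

View pics/w0c.png

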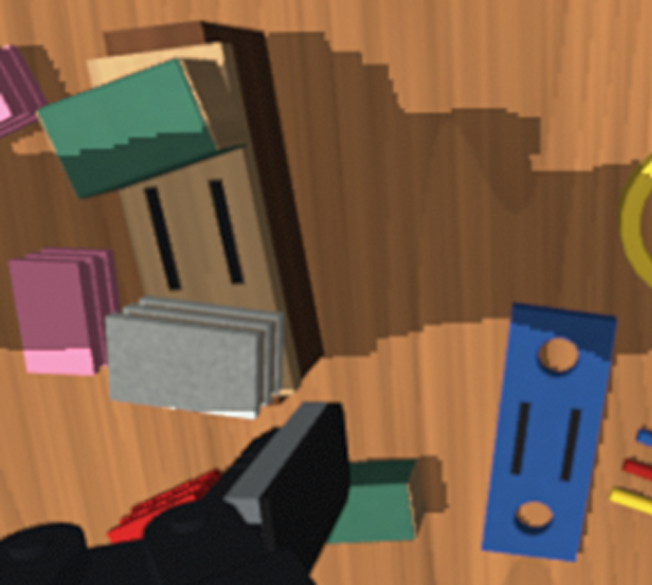

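View pics/s0c.png

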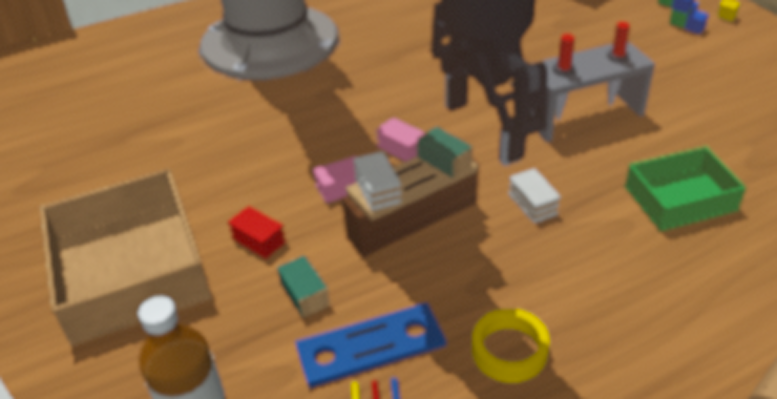

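```bash
cat >> h.py <<'E'
def info(n,P):
    P=np.array(P);m=P.mean(0);e=np.diff(np.r_[P,P[:1]],axis=0)[:,:2]
    print(n,'c',(m*1000).round(1),'edges',(np.linalg.norm(e,axis=1)*1000).round(1),'ang',np.degrees(np.arctan2(e[:,1],e[:,0])).round(1))
E
python3 - <<'E'
from h import *
w=snap('wrist');s=snap('scene');d=snap('side')
W=lambda L:np.array(L)/2.25+[0,70]
S=lambda L:np.array(L)/2.1+[50,120]
info('greenplate',onz(w,W([(40,112),(182,60),(213,147),(80,198)]),.106))
info('whiteplate',onz(w,W([(107,316),(262,334),(255,418),(108,402)]),.106))
info('blue',onz(w,W([(514,303),(616,318),(577,560),(483,549)]),.010))
info('blueholes',onz(w,W([(558,355),(534,516)]),.010))
info('stripes',onz(w,W([(152,188),(175,290),(237,283),(216,180)]),.076))
info('whitetable',onz(w,[(106,0),(168,0),(174,40),(107,35)],.03))
info('greentable scene',onz(s,S([(279,267),(303,257),(327,292),(303,302)]),.03))
info('whitetable scene',onz(s,S([(510,181),(540,171),(559,195),(527,208)]),.03))
info('bin scene',onz(s,S([(43,207),(167,173),(212,302),(75,346)]),.06))
info('pins scene',onz(s,S([(567,38),(622,26)]),.144))
info('bluescene',onz(s,S([(297,343),(430,306),(444,346),(311,385)]),.010))
E
```

```text
greenplate c [515.3  53.2 106. ] edges [58.9 31.8 57.1 33.5] ang [  17.2  -76.2 -161.1  107.2]
whiteplate c [522.7 -40.6 106. ] edges [62.1 37.  61.1 37.6] ang [  -6.8 -101.2  173.8   80.4]
blue c [ 666.  -121.7   10. ] edges [ 54.2 150.6  55.3 151.6] ang [ -8.8 -97.5 172.3  82. ]
blueholes c [ 665.4 -121.2   10. ] edges [99.8 99.8] ang [-98.1  81.9]
stripes c [519.7   7.1  76. ] edges [44.3 27.9 44.3 27.9] ang [ -85.5    6.4   94.6 -173.6]
whitetable c [566.7 152.4  30. ] edges [60.3 36.2 66.6 31.6] ang [ -1.2 -83.8 175.1  86.2]
greentable scene c [ 567.1 -156.4   30. ] edges [29.6 61.9 28.3 61.3] ang [  92.4    3.1  -89.1 -175.6]
whitetable scene c [568.  153.4  30. ] edges [44.7 50.2 48.2 53.3] ang [ 86.6  -7.5 -90.1 169.1]
bin scene c [ 456.5 -325.    60. ] edges [151.3 231.9 139.4 233.7] ang [  85.3   -2.5  -94.3 -179.6]
pins scene c [446.1 330.2 144. ] edges [87.8 87.8] ang [ 83.1 -96.9]
bluescene c [ 670.1 -122.6   10. ] edges [148.8  56.1 142.2  56.1] ang [ 80.6 -13.9 -99.3 172.8]
```

Run:
```python
from h import *
a=cv2.imread('pics/scene0.png');b=cv2.resize(a[180:310,50:230],None,fx=4,fy=4,interpolation=cv2.INTER_CUBIC);cv2.imwrite('pics/bin.png',b)
a=cv2.imread('pics/side0.png');b=cv2.resize(a[110:320,180:370],None,fx=2.8,fy=2.8,interpolation=cv2.INTER_CUBIC);cv2.imwrite('pics/sd.png',b)
```

```text
(no output)
```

View pics/bin.png

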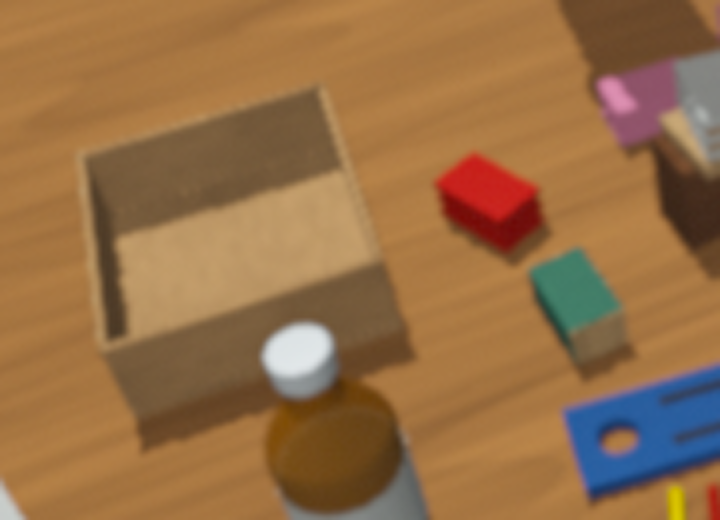

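View pics/sd.png

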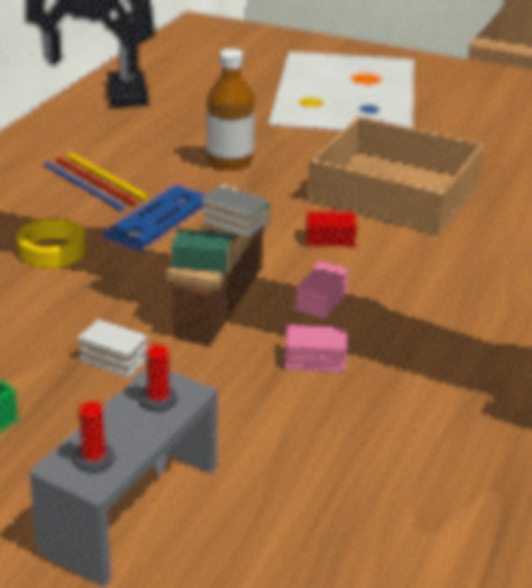

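Run:
```python
from h import *
s=snap('scene','s1.png');d=snap('side')
B=lambda L:np.array(L)/4+[50,180]
S=lambda L:np.array(L)/2.1+[50,120]
D=lambda L:np.array(L)/2.8+[180,110]
info('bin',onz(s,B([(80,155),(322,88),(383,262),(107,348)]),.06))
info('green',onz(s,B([(530,268),(582,250),(623,315),(573,335)]),.03))
info('red',onz(s,B([(437,187),(477,154),(540,190),(507,222)]),.03))
info('binside',onz(d,D([(310,165),(363,120),(482,155),(440,203)]),.06))
info('pinside',onz(d,D([(91,407),(157,350)]),.144))
print(onz(d,D([(91,407),(157,350)]),.144),onz(s,S([(567,38),(622,26)]),.144))
info('bottle',onz(s,B([(300,345)]),.16))
info('tab white side',onz(d,D([(78,345),(98,322),(147,340),(127,360)]),.03))
info('greentop side',onz(d,D([(172,265),(175,233),(230,237),(227,270)]),.106))
info('whitetop side',onz(d,D([(203,208),(222,187),(270,207),(250,230)]),.106))
```

```text
bin c [ 426.9 -325.8   60. ] edges [155.2 173.3 154.6 174.4] ang [ 85.5  -2.5 -94.1 177.7]
green c [ 566.8 -156.3   30. ] edges [32.6 59.3 30.7 60.7] ang [  87.5    1.3  -90.1 -176.9]
red c [ 458.7 -172.    30. ] edges [36.6 57.1 32.5 58.8] ang [ 117.8   24.9  -59.1 -150.9]
binside c [ 414.  -304.1   60. ] edges [160.  176.  150.5 176.1] ang [-94.8 169.9  85.5  -7. ]
pinside c [439.  335.1 144. ] edges [88.9 88.9] ang [-96.2  83.8]
[[0.4438011  0.37933489 0.144     ]
 [0.43417865 0.29092692 0.144     ]] [[0.44081303 0.28656124 0.144     ]
 [0.45143065 0.37375498 0.144     ]]
bottle c [ 653.7 -308.1  160. ] edges [0.] ang [0.]
tab white side c [557.8 164.5  30. ] edges [44.  61.  38.4 56.6] ang [-85.9 175.9  88.3   1.1]
greentop side c [501.6  77.5 106. ] edges [63.  57.8 64.2 55.3] ang [ -64.6 -161.   113.    17.5]
whitetop side c [508.6 -20.4 106. ] edges [53.1 69.1 55.1 68.2] ang [-86.9 165.1  91.5 -16.9]
```

Run:
```python
from h import *
for n in('scene','side','wrist'):
    c=snap(n);print(n,c['cx'],c['cy'],proj(c,[[.6745,0,.2305],[0,0,0],[.427,-.326,.06],[.666,-.122,.01],[.5227,-.0406,.106]]).round(1).tolist())
```

```text
scene 253.87135483721656 199.67928792703606 [[278.9, 188.9], [177.9, 140.0], [105.7, 231.6], [226.4, 282.5], [228.8, 201.4]]
side 247.6267156615886 191.56405918163946 [[212.4, 138.9], [430.5, 263.8], [320.6, 163.7], [235.7, 185.6], [263.0, 180.3]]
wrist 249.8914126190388 197.19146086692479 [[247.6, 253.7], [-242.9, 171.8], [62.1, 420.3], [242.4, 265.2], [80.8, 233.5]]
```

>>> {"name": "drive_tool", "arguments": {"slide": [[-50, -13, 0], [-100, -26, 0], [-152, -41, 0], [-152, -41, -50], [-152, -41, -50]], "turn": [[0, 0, -0.05], [0, 0, -0.11], [0, 0, -0.11], [0, 0, -0.11], [0, 0, -0.11]], "gripper": [1, 1, 1, 1, 1], "squeeze": 40}}

```text
t: 1.05
eef_pos: [0.5181, -0.0418, 0.178]
tool_rot: [0.703, 0.039, 0.709, -0.04]
contact_force: [-0.1, 0.1, -0.4]
gripper_width: 0.996
```

Run:
```python
from h import *
c=snap('wrist','w1.png');snap('scene','s2.png');o=bot.get_obs();print(o['eef_pos'],o['tool_rot'],o['contact_force'])
```

```text
[ 0.52329106 -0.04067713  0.18156317] [ 0.70564263  0.03878016  0.70644429 -0.03874328] [ 0.90947138 -0.07652311 -0.05874968]
```

View pics/w1.png

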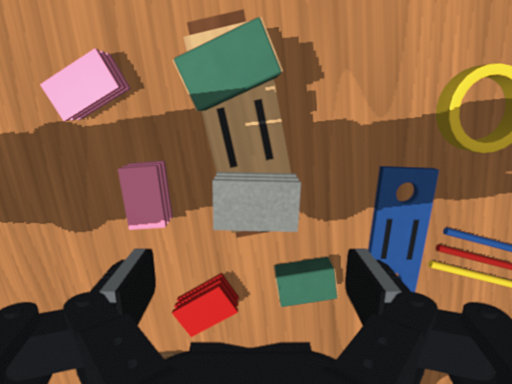

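Run:
```python
from h import *
w=snap('wrist')
info('white',onz(w,[(213,181),(299,181),(299,231),(214,231)],.106))
info('green',onz(w,[(174,60),(262,17),(281,70),(202,109)],.106))
info('greentab',onz(w,[(277,277),(332,271),(336,299),(281,305)],.03))
info('stripes',onz(w,[(219,110),(232,166),(271,159),(258,101)],.076))
```

```text
white c [528.3 -40.6 106. ] edges [59.6 37.2 61.6 37.1] ang [ -6.3 -93.9 173.7  83. ]
green c [521.2  55.1 106. ] edges [60.8 33.3 56.6 34.6] ang [  17.7  -74.6 -161.1  112.6]
greentab c [ 569.5 -158.3   30. ] edges [56.3 33.5 58.  33.5] ang [   0.5  -84.8 -179.4   92.3]
stripes c [525.4   7.8  76. ] edges [43.3 30.8 44.5 29.7] ang [ -84.2    4.    97.1 -173.8]
```

>>> {"name": "drive_tool", "arguments": {"slide": [[3, 0, -50], [3, 0, -85], [3, 0, -99], [3, 0, -99], [3, 0, -99], [3, 0, -99], [3, 0, -99], [3, 0, -99], [3, 0, -99]], "turn": [[0, 0, 0], [0, 0, 0], [0, 0, 0], [0, 0, 0], [0, 0, 0], [0, 0, 0], [0, 0, 0], [0, 0, 0], [0, 0, 0]], "gripper": [1, 1, 1, 1, 0.4, 0.4, 0.4, 0.4, 0.4], "squeeze": 40}}

```text
t: 2.1
eef_pos: [0.5297, -0.0403, 0.0853]
tool_rot: [0.708, 0.039, 0.704, -0.038]
contact_force: [-0.5, 0.4, 6.7]
gripper_width: 0.691
```

>>> {"name": "drive_tool", "arguments": {"slide": [[0, 0, 40], [0, 0, 70], [-18, -42, 80], [-37, -87, 80], [-56, -132, 80], [-75, -177, 80], [-94, -222, 80], [-113, -267, 80], [-130, -310, 80], [-134, -321, 60]], "turn": [[0, 0, 0], [0, 0, 0], [0, 0, 0.05], [0, 0, 0.05], [0, 0, 0.06], [0, 0, 0.06], [0, 0, 0.06], [0, 0, 0.06], [0, 0, 0.06], [0, 0, 0.06]], "gripper": [0.4, 0.4, 0.4, 0.4, 0.4, 0.4, 0.4, 0.4, 0.4, 0.4]}}

```text
t: 3.1
eef_pos: [0.394, -0.3683, 0.1482]
tool_rot: [0.71, 0.018, 0.703, -0.022]
contact_force: [-0.1, 0.7, -0.2]
gripper_width: 0.687
```

Run:
```python
from h import *
c=snap('wrist','w2.png');snap('scene','s3.png');o=bot.get_obs();print(o['eef_pos'],o['tool_rot'],o['contact_force'],o['gripper_width'])
```

```text
[ 0.39304186 -0.36313478  0.14418421] [ 0.707905    0.01970025  0.70578532 -0.01869497] [ 0.0914468 -0.4013484 -0.596063 ] 0.6927943246372866
```

View pics/w2.png

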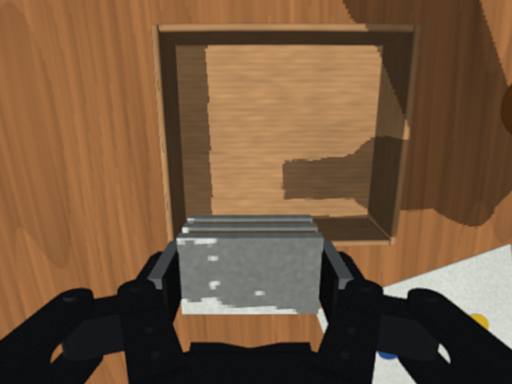

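View pics/s3.png

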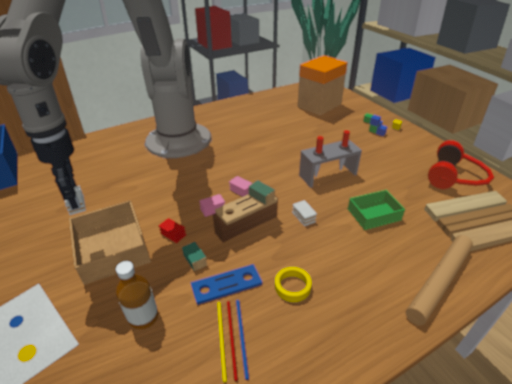

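Run:
```python
from h import *
w=snap('wrist')
info('bin',onz(w,[(155,27),(418,28),(392,242),(170,240)],.06))
info('floor',onz(w,[(176,46),(382,46),(371,218),(184,218)],.003))
info('block',onz(w,[(180,236),(320,236),(322,311),(183,311)],.16))
```

```text
bin c [ 420.5 -319.6   60. ] edges [170.9 150.4 170.1 148. ] ang [ -3.  -93.3 176.1  87. ]
floor c [ 421.4 -321.3    3. ] edges [168.8 149.4 175.  148.3] ang [ -2.9 -91.2 176.8  86.4]
block c [ 394.1 -365.5  160. ] edges [59.4 37.2 63.7 37. ] ang [ -3.2 -88.1 176.7  85.4]
```

>>> {"name": "drive_tool", "arguments": {"slide": [[-4, 5, -40], [-4, 5, -70], [-4, 5, -70], [-4, 5, -70], [-4, 5, -70], [-4, 5, -20], [0, 40, 30]], "turn": [[0, 0, 0], [0, 0, 0], [0, 0, 0], [0, 0, 0], [0, 0, 0], [0, 0, 0], [0, 0, 0]], "gripper": [0.4, 0.4, 0.4, 0.85, 0.85, 0.85, 1]}}

```text
t: 3.95
eef_pos: [0.3938, -0.3312, 0.1689]
tool_rot: [0.709, 0.02, 0.705, -0.02]
contact_force: [2.3, -0.3, 0.5]
gripper_width: 0.989
```

Run:
```python
from h import *
c=snap('wrist','w3.png');o=bot.get_obs();print(o['eef_pos'],o['tool_rot'],o['contact_force'],o['gripper_width'])
```

```text
[ 0.39814207 -0.32657542  0.17499585] [ 0.71188583  0.01748065  0.70183319 -0.01852461] [1.23984826 3.96876669 3.25295903] 0.999868939269773
```

View pics/w3.png

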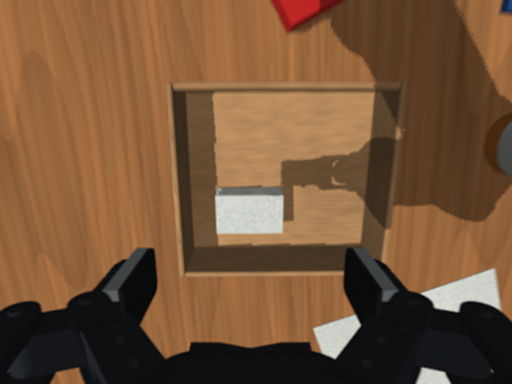

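>>> {"name": "drive_tool", "arguments": {"slide": [[35, 35, 5], [70, 70, 5], [105, 105, 5], [140, 138, 0], [171, 169, -15], [171, 169, -15]], "turn": [[0, 0, 0], [0, 0, 0.03], [0, 0, 0.06], [0, 0, 0.06], [0, 0, 0.06], [0, 0, 0.06]], "gripper": [1, 1, 1, 1, 1, 1]}}

```text
t: 4.6
eef_pos: [0.5738, -0.1495, 0.1604]
tool_rot: [0.713, -0.006, 0.701, 0.008]
contact_force: [-1.2, 1.0, -0.6]
gripper_width: 1.001
```

Run:
```python
from h import *
c=snap('wrist','w4.png');snap('scene','s4.png');o=bot.get_obs();print(o['eef_pos'],o['tool_rot'],o['contact_force'],o['gripper_width'])
```

```text
[ 0.57014195 -0.1561886   0.16106055] [ 0.71256762 -0.00472434  0.70157674  0.0038928 ] [-0.5681793  -1.19647515  0.44878489] 1.000032762384065
```

View pics/w4.png

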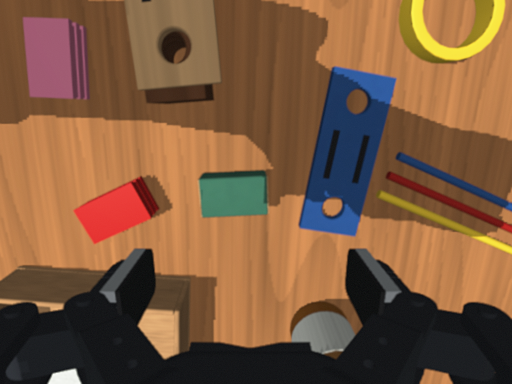

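View pics/s4.png

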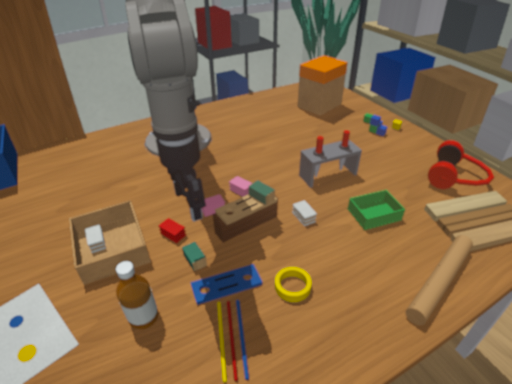

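Run:
```python
from h import *
w=snap('wrist')
info('green',onz(w,[(201,178),(266,172),(267,213),(204,217)],.03))
info('red',onz(w,[(75,211),(138,180),(153,216),(95,243)],.03))
info('blueholes',onz(w,[(357,101),(333,206)],.01))
info('blue',onz(w,[(335,67),(395,79),(356,236),(300,227)],.01))
```

```text
green c [ 559.3 -163.1   30. ] edges [56.5 37.3 56.5 35.7] ang [   5.8  -87.2 -175.8   92.6]
red c [ 452.1 -180.2   30. ] edges [66.  34.7 61.9 34.1] ang [  25.9  -71.9 -154.3  114.9]
blueholes c [ 659.9 -129.9   10. ] edges [98.2 98.2] ang [-98.1  81.9]
blue c [ 661.3 -131.3   10. ] edges [ 54.5 148.9  57.1 148.5] ang [ -9.  -97.8 170.6  81.2]
```

>>> {"name": "drive_tool", "arguments": {"slide": [[0, 0, 0], [0, 0, 0], [0, 0, 0]], "turn": [[0, 0, 0], [0, 0, 0], [0, 0, 0]], "gripper": [1, 1, 1]}}

```text
t: 5.05
eef_pos: [0.5689, -0.1592, 0.1619]
tool_rot: [0.713, -0.003, 0.701, 0.002]
contact_force: [-0.3, 0.6, 0.7]
gripper_width: 0.997
```

Run:
```python
from h import *
for i in range(3):
    w=snap('wrist','w5_%d.png'%i)
    o=bot.get_obs();print(o['eef_pos'],o['tool_rot'],w['t'],o['joint_vel'].__abs__().max() if hasattr(o['joint_vel'],'max') else max(map(abs,o['joint_vel'])))
    g=cv2.cvtColor(w['color'],cv2.COLOR_RGB2HSV)
    for n,lo,hi in(('green',(70,60,40),(92,255,255)),('blue',(105,130,40),(122,255,255))):
        m=cv2.inRange(g,lo,hi);k,l,st,ce=cv2.connectedComponentsWithStats(m);j=1+st[1:,4].argmax();print(n,st[j],ce[j],onz(w,[ce[j]],.03 if n=='green' else .01))
```

```text
[ 0.56899784 -0.15884035  0.16165397] [ 0.71273748 -0.00352571  0.70141909  0.00203106] [-0.57096372 -0.17092848  0.25880161] 0.00622562823090878
green [ 206  160   67   45 2747] [239.48380051 181.86931198] [[ 0.56252281 -0.15408405  0.03      ]]
blue [ 306   53   95  170 8608] [351.74210037 136.6141961 ] [[ 0.66434768 -0.11614236  0.01      ]]
[ 0.56903543 -0.15862536  0.16151867] [ 0.71265567 -0.00362675  0.70150121  0.00218985] [-0.57091126 -0.17085829  0.2587954 ] 0.004976337901824833
green [ 206  160   67   46 2748] [239.43449782 182.27765648] [[ 0.56250199 -0.15410732  0.03      ]]
blue [ 306   54   95  170 8601] [351.80455761 136.99488432] [[ 0.66436582 -0.11612189  0.01      ]]
[ 0.56909292 -0.15842848  0.1613915 ] [ 0.7126049  -0.00370089  0.70155196  0.00232606] [-0.5708758  -0.17081191  0.25878456] 0.00418861010466852
green [ 206  160   67   46 2752] [239.3815407  182.58248547] [[ 0.56248801 -0.15408887  0.03      ]]
blue [ 306   54   95  170 8617] [351.78983405 137.34756876] [[ 0.66433489 -0.11612788  0.01      ]]
```

>>> {"name": "drive_tool", "arguments": {"slide": [[-4, 0, -50], [-4, 0, -100], [-4, 0, -140], [-4, 0, -154], [-4, 0, -154], [-4, 0, -154], [-4, 0, -154], [-4, 0, -154], [-4, 0, -154]], "turn": [[0, 0.016, 0.04], [0, 0.016, 0.04], [0, 0.016, 0.04], [0, 0.016, 0.04], [0, 0.016, 0.04], [0, 0.016, 0.04], [0, 0.016, 0.04], [0, 0.016, 0.04], [0, 0.016, 0.04]], "gripper": [1, 1, 1, 1, 0.4, 0.4, 0.4, 0.4, 0.4]}}

```text
t: 6.1
eef_pos: [0.5663, -0.1587, 0.009]
tool_rot: [0.708, -0.018, 0.706, 0.016]
contact_force: [-0.8, -0.1, 6.6]
gripper_width: 0.692
```

>>> {"name": "drive_tool", "arguments": {"slide": [[0, 0, 50], [0, 0, 100], [-20, -36, 130], [-44, -80, 130], [-66, -120, 130], [-88, -160, 130], [-110, -199, 115], [-110, -199, 75], [-110, -199, 68], [-110, -199, 68]], "turn": [[0, 0, 0], [0, 0, 0], [0, 0, -0.05], [0, 0, -0.09], [0, 0, -0.09], [0, 0, -0.09], [0, 0, -0.09], [0, 0, -0.09], [0, 0, -0.09], [0, 0, -0.09]], "gripper": [0.4, 0.4, 0.4, 0.4, 0.4, 0.4, 0.4, 0.4, 0.4, 0.4]}}

```text
t: 7.1
eef_pos: [0.456, -0.356, 0.0762]
tool_rot: [0.707, 0.014, 0.707, -0.014]
contact_force: [0.4, 0.1, -0.6]
gripper_width: 0.691
```

>>> {"name": "drive_tool", "arguments": {"slide": [[0, 0, 0], [0, 0, 0], [0, 0, 0], [0, 0, 40], [-30, 15, 90], [-30, 15, 100], [-30, 15, 100]], "turn": [[0, 0, 0], [0, 0, 0], [0, 0, 0], [0, 0, 0], [0, 0, 0], [0, 0, 0], [0, 0, 0]], "gripper": [0.4, 0.85, 0.85, 0.85, 1, 1, 1]}}

```text
t: 7.8
eef_pos: [0.4272, -0.3419, 0.1802]
tool_rot: [0.709, 0.013, 0.705, -0.015]
contact_force: [0.3, -0.1, -0.6]
gripper_width: 0.998
```

Run:
```python
from h import *
c=snap('wrist','w6.png');snap('scene','s6.png');o=bot.get_obs();print(o['eef_pos'],o['tool_rot'],o['contact_force'],o['gripper_width'])
```

```text
[ 0.42659407 -0.34094264  0.17691619] [ 0.70762338  0.0137688   0.70631206 -0.01424205] [ 0.78790223 -0.98903399 -0.60435107] 1.0026051089853247
```

View pics/w6.png

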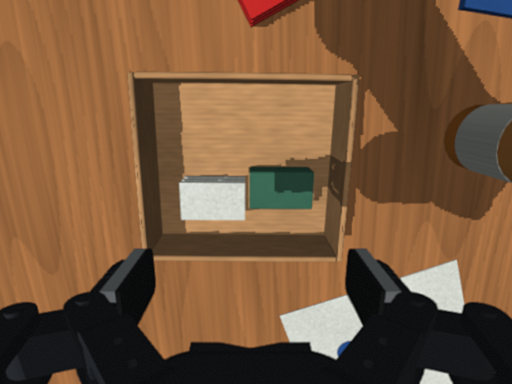

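View pics/s6.png

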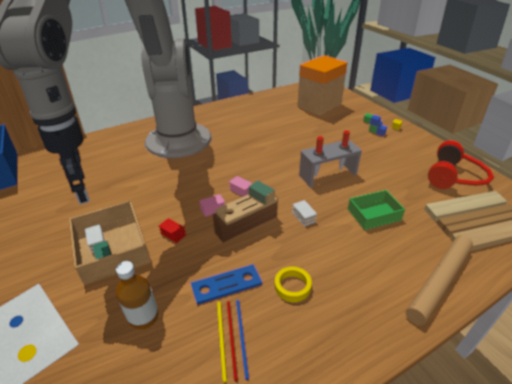

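>>> {"name": "drive_tool", "arguments": {"slide": [[11, 45, 5], [22, 90, 5], [33, 135, 5], [44, 180, 5], [54, 225, 5], [64, 270, 5], [74, 315, 5], [84, 360, 5], [91, 393, 5], [91, 393, 5]], "turn": [[0, 0, 0.04], [0, 0, 0.08], [0, 0, 0.12], [0, 0, 0.16], [0, 0, 0.2], [0, 0, 0.24], [0, 0, 0.28], [0, 0, 0.32], [0, 0, 0.34], [0, 0, 0.34]], "gripper": [1, 1, 1, 1, 1, 1, 1, 1, 1, 1]}}

```text
t: 8.9
eef_pos: [0.5179, 0.0586, 0.1807]
tool_rot: [0.699, -0.108, 0.698, 0.11]
contact_force: [-0.2, 0.7, 0.1]
gripper_width: 0.998
```

>>> {"name": "drive_tool", "arguments": {"slide": [[0, 0, 0], [0, 0, 0]], "turn": [[0, 0, 0], [0, 0, 0]], "gripper": [1, 1]}}

```text
t: 9.1
eef_pos: [0.5174, 0.0583, 0.1797]
tool_rot: [0.698, -0.108, 0.699, 0.11]
contact_force: [0.4, 0.7, -0.0]
gripper_width: 0.999
```

Run:
```python
from h import *
c=snap('wrist','w7.png');o=bot.get_obs();print(o['eef_pos'],o['tool_rot'],o['contact_force'],o['gripper_width'])
```

```text
[0.5175117  0.05761456 0.17994656] [ 0.69858648 -0.10782768  0.69883788  0.10943374] [-0.14834243 -0.88749786 -0.30256052] 1.0034407922505832
```

View pics/w7.png

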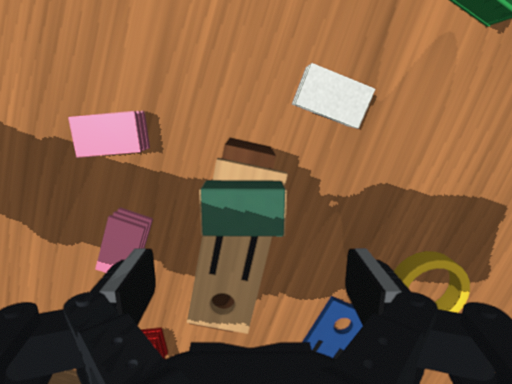

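Run:
```python
from h import *
w=snap('wrist')
info('green',onz(w,[(201,189),(286,188),(285,236),(203,235)],.106))
info('white',onz(w,[(312,64),(375,90),(358,128),(297,104)],.03))
info('hole',onz(w,[(222,303)],.076))
```

```text
green c [515.   53.2 106. ] edges [58.9 35.7 59.3 34.3] ang [  18.3  -71.8 -163.1  107.7]
white c [566.  154.3  30. ] edges [59.8 34.9 59.1 35.1] ang [ -2.7 -93.  177.4  88.2]
hole c [524.1 -42.2  76. ] edges [0.] ang [0.]
```

>>> {"name": "drive_tool", "arguments": {"slide": [[-2, -4, -50], [-2, -4, -85], [-2, -4, -97], [-2, -4, -97], [-2, -4, -97], [-2, -4, -97], [-2, -4, -97], [-2, -4, -97], [-2, -4, -50]], "turn": [[0, 0, 0], [0, 0, 0], [0, 0, 0], [0, 0, 0], [0, 0, 0], [0, 0, 0], [0, 0, 0], [0, 0, 0], [0, 0, 0]], "gripper": [1, 1, 1, 1, 0.4, 0.4, 0.4, 0.4, 0.4]}}

```text
t: 10.1
eef_pos: [0.5123, 0.0527, 0.1272]
tool_rot: [0.696, -0.108, 0.702, 0.109]
contact_force: [0.5, 0.5, -0.4]
gripper_width: 0.693
```

>>> {"name": "drive_tool", "arguments": {"slide": [[0, 0, 35], [-16, -44, 40], [-33, -88, 40], [-49, -132, 40], [-65, -176, 40], [-81, -220, 40], [-97, -264, 40], [-113, -305, 40], [-124, -336, 20], [-124, -336, -10]], "turn": [[0, 0, 0], [0, 0, -0.05], [0, 0, -0.1], [0, 0, -0.15], [0, 0, -0.2], [0, 0, -0.25], [0, 0, -0.3], [0, 0, -0.35], [0, 0, -0.36], [0, 0, -0.36]], "gripper": [0.4, 0.4, 0.4, 0.4, 0.4, 0.4, 0.4, 0.4, 0.4, 0.4]}}

```text
t: 11.1
eef_pos: [0.3879, -0.2893, 0.1192]
tool_rot: [0.706, 0.021, 0.708, -0.022]
contact_force: [0.6, 0.5, 0.0]
gripper_width: 0.696
```

>>> {"name": "drive_tool", "arguments": {"slide": [[0, 0, -30], [0, 0, -43], [0, 0, -43], [0, 0, -43], [0, 0, -43]], "turn": [[0, 0, 0], [0, 0, 0], [0, 0, 0], [0, 0, 0], [0, 0, 0]], "gripper": [0.4, 0.4, 0.4, 0.4, 0.4]}}

```text
t: 11.6
eef_pos: [0.3889, -0.2896, 0.0775]
tool_rot: [0.707, 0.02, 0.707, -0.022]
contact_force: [-0.2, -0.0, -0.4]
gripper_width: 0.693
```

>>> {"name": "drive_tool", "arguments": {"slide": [[0, 4, -2], [0, 4, -2], [0, 4, -2], [0, 4, 40], [0, 4, 85]], "turn": [[0, 0, 0], [0, 0, 0], [0, 0, 0], [0, 0, 0], [0, 0, 0]], "gripper": [0.4, 0.85, 0.85, 0.85, 1]}}

```text
t: 12.1
eef_pos: [0.3877, -0.2849, 0.1625]
tool_rot: [0.705, 0.021, 0.708, -0.021]
contact_force: [0.3, 0.2, 0.1]
gripper_width: 0.987
```

Run:
```python
from h import *
snap('scene','s8.png');o=bot.get_obs();print(o['eef_pos'],o['tool_rot'],o['contact_force'],o['gripper_width'])
```

```text
[ 0.39164819 -0.28764907  0.17008691] [ 0.70922271  0.0190961   0.70433444 -0.02348367] [ 2.82246468 -1.78042696  4.97301713] 0.9958303014949802
```

View pics/s8.png

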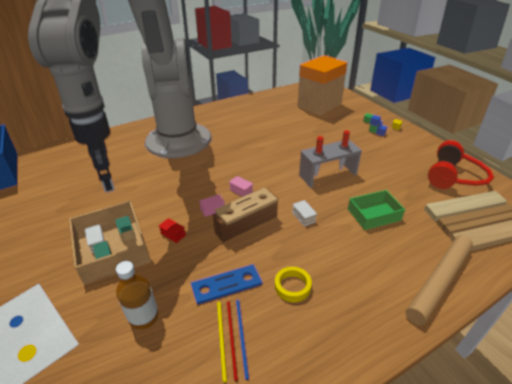

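>>> {"name": "drive_tool", "arguments": {"slide": [[18, 46, 5], [36, 92, 5], [54, 138, 5], [72, 184, 5], [90, 230, 5], [108, 276, 5], [126, 322, 5], [144, 368, 5], [162, 414, 5], [174, 438, 0]], "turn": [[0, 0, 0], [0, 0, 0], [0, 0, 0], [0, 0, 0.01], [0, 0, 0.01], [0, 0, 0.01], [0, 0, 0.01], [0, 0, 0.01], [0, 0, 0.01], [0, 0, 0.01]], "gripper": [1, 1, 1, 1, 1, 1, 1, 1, 1, 1]}}

```text
t: 13.15
eef_pos: [0.5667, 0.1559, 0.1709]
tool_rot: [0.71, 0.015, 0.704, -0.017]
contact_force: [0.5, 0.2, -0.3]
gripper_width: 1.002
```

>>> {"name": "drive_tool", "arguments": {"slide": [[0, 0, 0], [0, 0, 0]], "turn": [[0, 0, 0], [0, 0, 0]], "gripper": [1, 1]}}

```text
t: 13.35
eef_pos: [0.5664, 0.1567, 0.1706]
tool_rot: [0.71, 0.014, 0.704, -0.017]
contact_force: [-0.1, -0.6, -0.5]
gripper_width: 1.001
```

Run:
```python
from h import *
c=snap('wrist','w9.png');o=bot.get_obs();print(o['eef_pos'],o['tool_rot'],o['contact_force'],o['gripper_width'])
```

```text
[0.56634403 0.15505763 0.17074422] [ 0.70993768  0.01469746  0.7038904  -0.01762886] [-0.5666571  -0.39372252  0.66640527] 0.9982377690414173
```

View pics/w9.png

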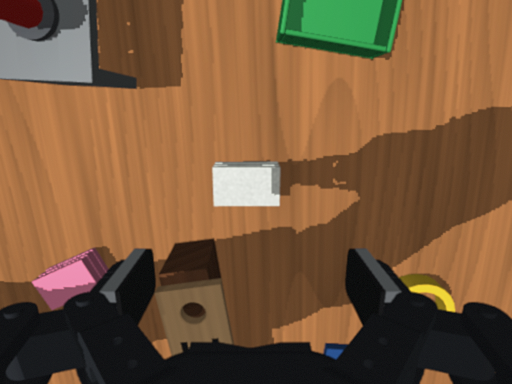

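>>> {"name": "drive_tool", "arguments": {"slide": [[0, 0, -50], [0, 0, -100], [0, 0, -145], [0, 0, -163], [0, 0, -163], [0, 0, -163], [0, 0, -163], [0, 0, -163], [0, 0, -163], [0, 0, -120]], "turn": [[0, 0.008, 0], [0, 0.008, 0], [0, 0.008, 0], [0, 0.008, 0], [0, 0.008, 0], [0, 0.008, 0], [0, 0.008, 0], [0, 0.008, 0], [0, 0.008, 0], [0, 0.008, 0]], "gripper": [1, 1, 1, 1, 0.4, 0.4, 0.4, 0.4, 0.4, 0.4]}}

```text
t: 14.4
eef_pos: [0.5626, 0.1538, 0.0471]
tool_rot: [0.704, 0.013, 0.71, -0.019]
contact_force: [0.5, 0.4, -0.0]
gripper_width: 0.692
```

>>> {"name": "drive_tool", "arguments": {"slide": [[0, 0, 50], [0, 0, 100], [-7, -30, 118], [-19, -78, 118], [-30, -125, 118], [-42, -172, 118], [-53, -220, 118], [-65, -268, 118], [-77, -316, 118], [-88, -364, 118]], "turn": [[0, 0, 0], [0, 0, 0], [0, 0, 0], [0, 0, 0], [0, 0, 0], [0, 0, 0], [0, 0, 0], [0, 0, 0], [0, 0, 0], [0, 0, 0]], "gripper": [0.4, 0.4, 0.4, 0.4, 0.4, 0.4, 0.4, 0.4, 0.4, 0.4]}}

```text
t: 15.4
eef_pos: [0.4738, -0.212, 0.1659]
tool_rot: [0.704, 0.013, 0.709, -0.019]
contact_force: [0.3, -0.2, 0.1]
gripper_width: 0.693
```

>>> {"name": "drive_tool", "arguments": {"slide": [[-10, -45, 0], [-19, -75, -30], [-19, -75, -70], [-19, -75, -90], [-19, -75, -90], [-19, -75, -90]], "turn": [[0, 0, 0], [0, 0, 0], [0, 0, 0], [0, 0, 0], [0, 0, 0], [0, 0, 0]], "gripper": [0.4, 0.4, 0.4, 0.4, 0.4, 0.4]}}

```text
t: 16.0
eef_pos: [0.4552, -0.287, 0.0766]
tool_rot: [0.705, 0.013, 0.709, -0.019]
contact_force: [-0.5, 0.4, -0.2]
gripper_width: 0.69
```

>>> {"name": "drive_tool", "arguments": {"slide": [[0, 0, -2], [0, 0, -2], [0, 0, 40], [0, 0, 90], [-30, -20, 110], [-30, -20, 110]], "turn": [[0, 0, 0], [0, 0, 0], [0, 0, 0], [0, 0, 0], [0, 0, 0], [0, 0, 0]], "gripper": [0.85, 0.85, 0.85, 1, 1, 1]}}

```text
t: 16.6
eef_pos: [0.4239, -0.3111, 0.1912]
tool_rot: [0.707, 0.013, 0.707, -0.022]
contact_force: [0.2, -1.0, -0.2]
gripper_width: 1.001
```

Run:
```python
from h import *
c=snap('wrist','w10.png');snap('scene','s10.png');o=bot.get_obs();print(o['eef_pos'],o['tool_rot'],o['contact_force'],o['gripper_width'])
```

```text
[ 0.4251696  -0.30764222  0.18802319] [ 0.70552916  0.01314817  0.70828579 -0.01967171] [ 0.04975057 -0.6923335  -0.27561574] 0.9975693230793858
```

View pics/w10.png

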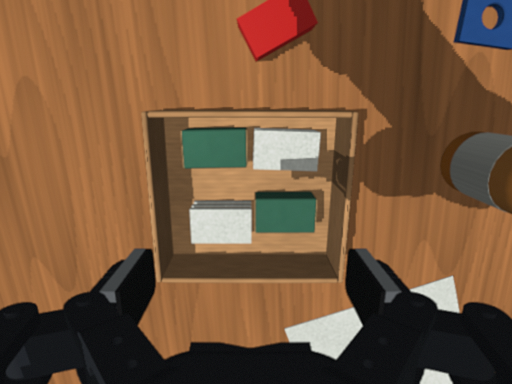

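View pics/s10.png

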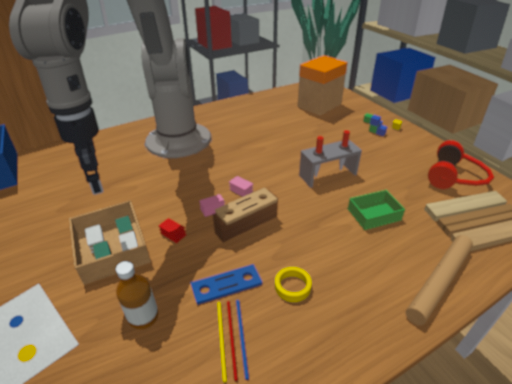

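>>> {"name": "drive_tool", "arguments": {"slide": [[5, 45, 0], [20, 90, 0], [55, 125, 0], [95, 150, 0], [140, 165, 0], [185, 180, -10], [230, 186, -20], [241, 186, -30], [241, 186, -30], [241, 186, -30]], "turn": [[0, 0, 0], [0, 0, -0.02], [0, 0, -0.05], [0, 0, -0.095], [0, 0, -0.095], [0, 0, -0.095], [0, 0, -0.095], [0, 0, -0.095], [0, 0, -0.095], [0, 0, -0.095]], "gripper": [1, 1, 1, 1, 1, 1, 1, 1, 1, 1]}}

```text
t: 17.7
eef_pos: [0.6647, -0.1218, 0.157]
tool_rot: [0.703, 0.047, 0.708, -0.053]
contact_force: [-0.6, 0.1, 1.1]
gripper_width: 0.996
```

>>> {"name": "drive_tool", "arguments": {"slide": [[0, 0, 0], [0, 0, 0]], "turn": [[0, 0, 0], [0, 0, 0]], "gripper": [1, 1]}}

```text
t: 17.9
eef_pos: [0.6637, -0.1225, 0.1577]
tool_rot: [0.703, 0.047, 0.708, -0.054]
contact_force: [-0.0, 0.1, 0.2]
gripper_width: 1.002
```

Run:
```python
from h import *
c=snap('wrist','w11.png');o=bot.get_obs();print(o['eef_pos'],o['tool_rot'],o['contact_force'],o['gripper_width'])
```

```text
[ 0.66392341 -0.12240932  0.15774161] [ 0.70290869  0.0470613   0.70768401 -0.05373966] [ 0.2244283   0.91768824 -0.22304483] 1.0000937088760808
```

View pics/w11.png

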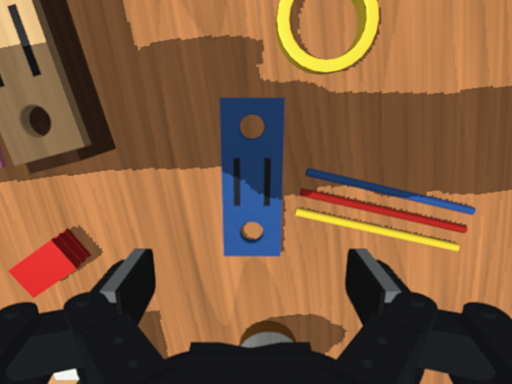

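Run:
```python
from h import *
w=snap('wrist')
info('blue',onz(w,[(221,98),(284,98),(280,256),(224,256)],.01))
info('bh',onz(w,[(252,126),(252,231)],.01))
info('sticks',onz(w,[(307,172),(301,192),(296,213)],.008)); print(onz(w,[(307,172),(301,192),(296,213)],.008))
info('platehole',onz(w,[(36,121)],.076))
print(w['t'])
```

```text
blue c [ 665.7 -122.9   10. ] edges [ 54.3 149.7  55.4 149.9] ang [ -8.2 -98.1 172.   81.5]
bh c [ 665.7 -121.4   10. ] edges [99.3 99.3] ang [-98.1  81.9]
sticks c [ 709.8 -139.5    8. ] edges [19.7 21.2 40.9] ang [-112.  -108.7   69.7]
[[ 0.71694266 -0.12067294  0.008     ]
 [ 0.70956017 -0.13892859  0.008     ]
 [ 0.70277007 -0.15898911  0.008     ]]
platehole c [525.6 -42.   76. ] edges [0.] ang [0.]
[-0.67415158 -0.04300764  0.30466344]
```

>>> {"name": "drive_tool", "arguments": {"slide": [[4.5, 20.5, -40], [4.5, 20.5, -80], [4.5, 20.5, -120], [4.5, 20.5, -140], [4.5, 20.5, -146], [4.5, 20.5, -150], [4.5, 20.5, -152], [4.5, 20.5, -152]], "turn": [[0, -0.007, 0], [0, -0.007, 0], [0, -0.007, 0], [0, -0.007, 0], [0, -0.007, 0], [0, -0.007, 0], [0, -0.007, 0], [0, -0.007, 0]], "gripper": [0.8, 0.8, 0.8, 0.8, 0.8, 0.8, 0.8, 0.8]}}

```text
t: 18.8
eef_pos: [0.6696, -0.1019, 0.0071]
tool_rot: [0.706, 0.047, 0.704, -0.054]
contact_force: [0.6, 1.0, -0.4]
gripper_width: 0.799
```

Run:
```python
from h import *
c=snap('wrist','w12.png');o=bot.get_obs();print(o['eef_pos'],o['tool_rot'],o['contact_force'],o['gripper_width'])
```

```text
[ 0.66964762 -0.1019041   0.00719137] [ 0.70627385  0.04725499  0.70433051 -0.05350455] [ 0.37268896 -0.49819641 -0.55785739] 0.8042015458516587
```

View pics/w12.png

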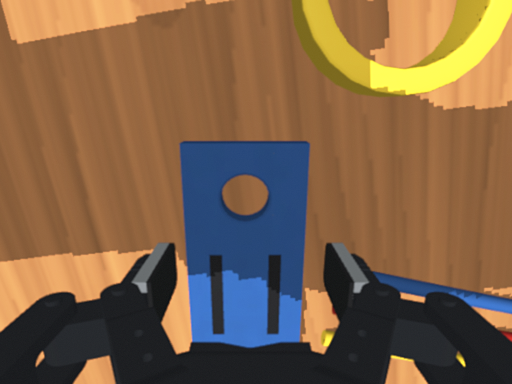

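>>> {"name": "drive_tool", "arguments": {"slide": [[0, 0, -2], [0, 0, -4], [0, 0, -6], [0, 0, -6]], "turn": [[0, 0, 0], [0, 0, 0], [0, 0, 0], [0, 0, 0]], "gripper": [0.8, 0.8, 0.8, 0.8]}}

```text
t: 19.25
eef_pos: [0.6694, -0.1019, 0.0009]
tool_rot: [0.706, 0.047, 0.705, -0.053]
contact_force: [0.6, 0.9, -0.7]
gripper_width: 0.801
```

>>> {"name": "drive_tool", "arguments": {"slide": [[0, 0, 0], [0, 0, 0], [0, 0, 0], [0, 0, 0], [0, 0, 0]], "turn": [[0, 0, 0], [0, 0, 0], [0, 0, 0], [0, 0, 0], [0, 0, 0]], "gripper": [0.4, 0.4, 0.4, 0.4, 0.4], "squeeze": 40}}

```text
t: 19.75
eef_pos: [0.6696, -0.1019, 0.0011]
tool_rot: [0.706, 0.047, 0.704, -0.053]
contact_force: [-0.3, -1.3, 3.1]
gripper_width: 0.636
```

>>> {"name": "drive_tool", "arguments": {"slide": [[0, 0, 20], [0, 0, 60], [0, 0, 100], [0, 0, 140], [0, 0, 140], [0, 0, 140]], "turn": [[0, 0, 0], [0, 0, 0], [0, 0, 0], [0, 0, 0], [0, 0, 0], [0, 0, 0]], "gripper": [0.4, 0.4, 0.4, 0.4, 0.4, 0.4], "squeeze": 60}}

```text
t: 20.35
eef_pos: [0.6697, -0.1019, 0.1417]
tool_rot: [0.707, 0.047, 0.704, -0.053]
contact_force: [-0.2, -0.0, -1.7]
gripper_width: 0.627
```

Run:
```python
from h import *
c=snap('wrist','w13.png');o=bot.get_obs();print(o['eef_pos'],o['tool_rot'],o['contact_force'],o['torque'],o['gripper_width'])
```

```text
[ 0.6687047  -0.10174623  0.14013936] [ 0.70565496  0.04723827  0.70495558 -0.05345322] [-0.91498496 -0.90335303 -1.953435  ] [ 0.0333257  -0.02241635 -0.00537813] 0.623032262024207
```

View pics/w13.png

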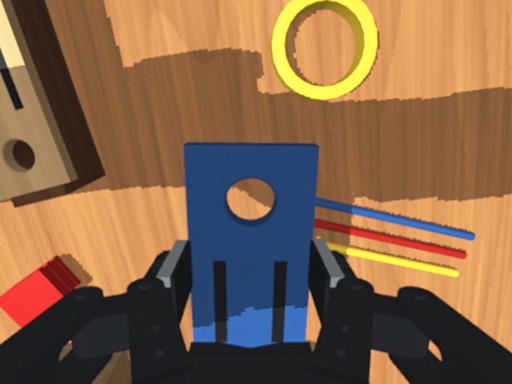

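>>> {"name": "drive_tool", "arguments": {"slide": [[0, 0, 40], [-20, 17, 60], [-55, 47, 60], [-90, 78, 60], [-125, 108, 60], [-149, 129, 60], [-149, 129, 60], [-149, 129, 60], [-149, 129, 60]], "turn": [[0, 0, 0], [0, 0, 0.04], [0, 0, 0.09], [0, 0, 0.14], [0, 0, 0.19], [0, 0, 0.23], [0, 0, 0.23], [0, 0, 0.23], [0, 0, 0.23]], "gripper": [0.4, 0.4, 0.4, 0.4, 0.4, 0.4, 0.4, 0.4, 0.4]}}

```text
t: 21.3
eef_pos: [0.52, 0.0262, 0.1993]
tool_rot: [0.707, -0.034, 0.706, 0.027]
contact_force: [0.2, -0.3, -1.9]
gripper_width: 0.627
```

Run:
```python
from h import *
c=snap('wrist','w14.png');snap('scene','s14.png');o=bot.get_obs();print(o['eef_pos'],o['tool_rot'],o['contact_force'],o['torque'],o['gripper_width'])
```

```text
[0.52023175 0.02616465 0.19951671] [ 0.70687617 -0.03339554  0.7060314   0.02702728] [-0.63763134 -0.61561759 -1.67116227] [ 0.06630158 -0.03326289  0.02898101] 0.6274794259265811
```

View pics/w14.png

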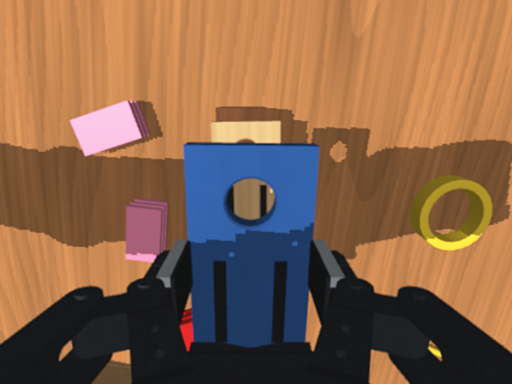

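View pics/s14.png

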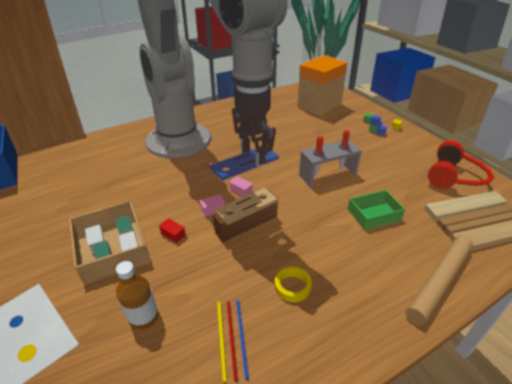

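```bash
cat >> h.py <<'E'
from scipy.spatial.transform import Rotation as Ro
def q2R(q): return Ro.from_quat([q[1],q[2],q[3],q[0]]).as_matrix()
def camat(c,eef,q):
    o=bot.get_obs();Rt=q2R(o['tool_rot']);p=np.array(o['eef_pos'])
    R=np.array(c['R']);t=np.array(c['t'])
    # X = Rt x + p ; cam = R Rt x + R p + t
    A=R@Rt;b=R@p+t
    R2=A@q2R(q).T;t2=b-R2@np.array(eef)
    d=dict(c);d['R']=R2;d['t']=t2;return d
E
python3 - <<'E'
from h import *
c=snap('wrist')
w7=camat(c,[0.5175117,0.05761456,0.17994656],[0.69858648,-0.10782768,0.69883788,0.10943374])
w9=camat(c,[0.56634403,0.15505763,0.17074422],[0.70993768,0.01469746,0.7038904,-0.01762886])
w11=camat(c,[0.66392341,-0.12240932,0.15774161],[0.70290869,0.0470613,0.70768401,-0.05373966])
for n,cc,L in(('w7',w7,[(222,303)]),('w9',w9,[(193,312)]),('w11',w11,[(36,121)])): print(n,onz(cc,L,.076)*1000)
a=[cv2.resize(cv2.imread('pics/'+f)[y:y+120,x:x+130],None,fx=3,fy=3,interpolation=cv2.INTER_CUBIC) for f,x,y in(('w7.png',160,230),('w9.png',140,230),('w11.png',0,60),('w14.png',190,100))]
cv2.imwrite('pics/m.png',np.vstack([np.hstack(a[:2]),np.hstack(a[2:])]))
E
```

```text
w7 [[524.05193471 -42.16127083  76.        ]]
w9 [[514.35596489  56.70896449  76.        ]]
w11 [[525.69704995 -42.25482306  76.        ]]
```

View pics/m.png

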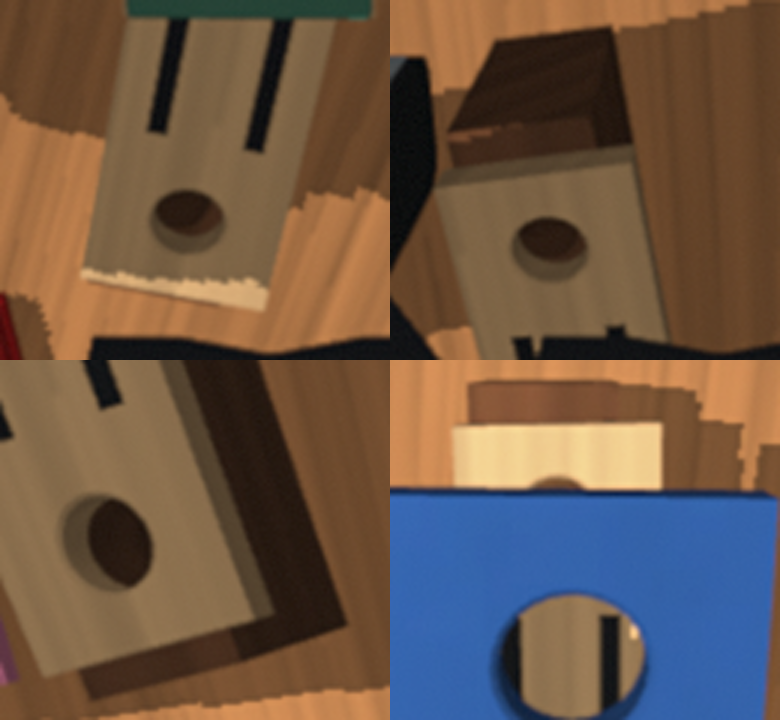

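Run:
```python
from h import *
c=snap('wrist','w15.png');o=bot.get_obs();e=np.array(o['eef_pos']);print(e,o['tool_rot'])
z=e[2]+.009
h=onz(c,[(249.7,200)],z)[0];ed=onz(c,[(187,143.5),(317,144.5)],z);print(h*1000,ed*1000,np.linalg.norm(ed[1]-ed[0]))
v=ed[1]-ed[0];print('yaw',np.degrees(np.arctan2(v[1],v[0])))
s=onz(c,[(216,343),(219,265),(279,262),(284,343)],z)
info('str',s)
R=q2R(o['tool_rot']);print('jaw',np.degrees(np.arctan2(R[1,2],R[0,2])), R[:,0])
```

```text
[0.5201355  0.02646031 0.19971944] [ 0.70695782 -0.03347182  0.70593738  0.02725248]
[518.22541367  56.44283215 208.71943611] [[490.50450283  78.42156446 208.71943611]
 [543.79552167  82.54469868 208.71943611]] 0.053450284613443144
yaw 4.424169309311437
str c [522.6   4.  208.7] edges [43.7 27.5 45.3 34. ] ang [  91.2    8.   -80.4 -175.2]
jaw 4.922228896866194 [ 0.00181945 -0.00872532 -0.99996028]
```

>>> {"name": "drive_tool", "arguments": {"slide": [[-3, 0, -40], [-3, 0, -80], [-3, 0, -105], [-3, 0, -112], [-3, 0, -115], [-3, 0, -117], [-3, 0, -117]], "turn": [[0, 0, 0.021], [0, 0, 0.021], [0, 0, 0.021], [0, 0, 0.021], [0, 0, 0.021], [0, 0, 0.021], [0, 0, 0.021]], "gripper": [0.4, 0.4, 0.4, 0.4, 0.4, 0.4, 0.4]}}

```text
t: 22.2
eef_pos: [0.5182, 0.0265, 0.0838]
tool_rot: [0.707, -0.041, 0.705, 0.035]
contact_force: [0.9, 0.9, -1.7]
gripper_width: 0.627
```

Run:
```python
from h import *
c=snap('wrist','w16.png');o=bot.get_obs();print(o['eef_pos'],o['tool_rot'],o['contact_force'],o['gripper_width'])
```

```text
[0.51815001 0.02652665 0.08390356] [ 0.70744281 -0.0407666   0.70474178  0.03466667] [-0.50462208 -0.89784894 -0.4589105 ] 0.6300523104546715
```

View pics/w16.png

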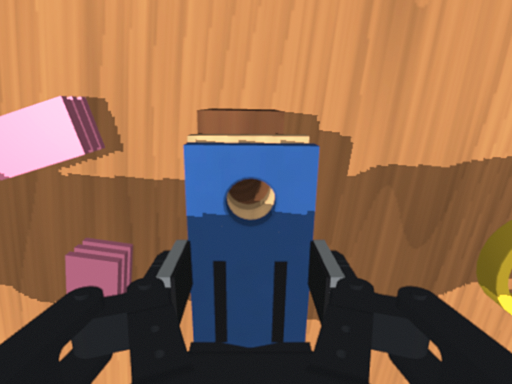

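Run:
```python
from h import *
c=snap('wrist')
z=bot.get_obs()['eef_pos'][2]
for zz in(z+.009,z+.013): info('blue edge',onz(c,[(185.5,144),(318,145)],zz))
info('p0 edge',onz(c,[(188,135.5),(309,136)],.076))
a=cv2.imread('pics/w16.png')[95:235,170:340];cv2.imwrite('pics/m2.png',cv2.resize(a,None,fx=4,fy=4,interpolation=cv2.INTER_CUBIC))
```

```text
blue edge c [513.9  80.4  92.9] edges [54.6 54.6] ang [   5.6 -174.4]
blue edge c [513.8  80.9  96.9] edges [52.9 52.9] ang [   5.6 -174.4]
p0 edge c [512.3  82.2  76. ] edges [55.7 55.7] ang [   5.8 -174.2]
```

View pics/m2.png

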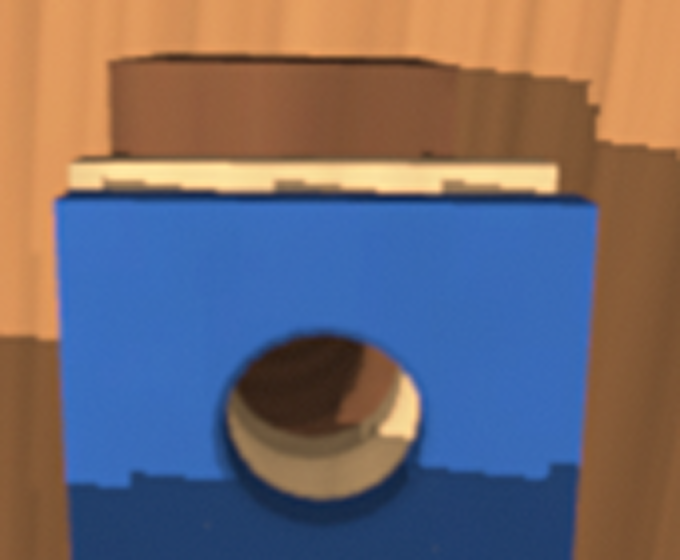

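Run:
```python
from h import *
c=snap('wrist')
info('block bottom edge',onz(c,[(197.5,110),(277.5,109.5)],.0))
info('block top edge@.066',onz(c,[(197.5,134),(279,134)],.066))
```

```text
block bottom edge c [503.6  91.5   0. ] edges [54.3 54.3] ang [   6.4 -173.6]
block top edge@.066 c [507.2  81.5  66. ] edges [39.9 39.9] ang [   6. -174.]
```

Run:
```python
from h import *
c=snap('wrist')
info('block top edge',onz(c,[(197.5,110),(278,110)],.066))
```

```text
block top edge c [505.7  92.8  66. ] edges [38.7 38.7] ang [   6. -174.]
```

>>> {"name": "drive_tool", "arguments": {"slide": [[-3, 2, 0], [-3, 2, -2], [-3, 2, -3], [-3, 2, -4], [-3, 2, -5], [-3, 2, -5]], "turn": [[0, 0, 0], [0, 0, 0], [0, 0, 0], [0, 0, 0], [0, 0, 0], [0, 0, 0]], "gripper": [0.4, 0.4, 0.4, 0.4, 0.4, 0.4]}}

```text
t: 23.0
eef_pos: [0.5146, 0.0285, 0.0784]
tool_rot: [0.707, -0.041, 0.705, 0.035]
contact_force: [-0.1, 0.2, -1.1]
gripper_width: 0.629
```

>>> {"name": "drive_tool", "arguments": {"slide": [[0, 0, -1], [0, 0, -2], [0, 0, -2], [0, 0, -2]], "turn": [[0, 0, 0], [0, 0, 0], [0, 0, 0], [0, 0, 0]], "gripper": [0.4, 0.4, 0.4, 0.4]}}

```text
t: 23.4
eef_pos: [0.5148, 0.0284, 0.0772]
tool_rot: [0.707, -0.041, 0.705, 0.035]
contact_force: [-3.5, -0.2, 8.4]
gripper_width: 0.628
```

>>> {"name": "drive_tool", "arguments": {"slide": [[0, 0, 0], [0, 0, 0], [0, 0, 0], [0, 0, 30], [0, 0, 70], [0, 0, 110], [0, -20, 120], [0, -20, 120], [0, -20, 120]], "turn": [[0, 0, 0], [0, 0, 0], [0, 0, 0], [0, 0, 0], [0, 0, 0], [0, 0, 0], [0, 0, 0], [0, 0, 0], [0, 0, 0]], "gripper": [0.8, 0.8, 0.8, 0.8, 0.8, 1, 1, 1, 1]}}

```text
t: 24.3
eef_pos: [0.5144, 0.0083, 0.1967]
tool_rot: [0.707, -0.04, 0.705, 0.034]
contact_force: [0.3, 0.1, -0.5]
gripper_width: 0.998
```

Run:
```python
from h import *
c=snap('wrist','w17.png');snap('scene','s17.png');o=bot.get_obs();print(o['eef_pos'],o['tool_rot'],o['contact_force'],o['gripper_width'])
a=cv2.imread('pics/w17.png')[80:380,130:380];cv2.imwrite('pics/m3.png',cv2.resize(a,None,fx=2,fy=2,interpolation=cv2.INTER_CUBIC))
```

```text
[0.51394991 0.00915206 0.19597043] [ 0.70636262 -0.04094173  0.70580138  0.03492902] [-0.295248    0.41514521  0.29714778] 0.9955649208209248
```

View pics/w17.png

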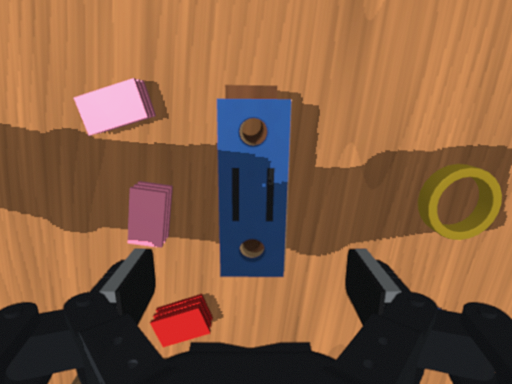

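View pics/s17.png

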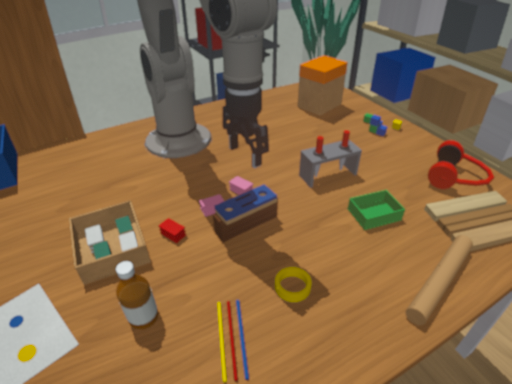

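Run:
```python
from h import *
c=snap('wrist')
a=c['color'][:,:,::-1]
A=cv2.resize(a[110:155,225:280],None,fx=7,fy=7,interpolation=cv2.INTER_CUBIC);B=cv2.resize(a[227:272,225:280],None,fx=7,fy=7,interpolation=cv2.INTER_CUBIC)
cv2.imwrite('pics/m4.png',np.hstack([A,B]))
info('bh',onz(c,[(253,131.5),(252,248.5)],.086));print(onz(c,[(253,131.5),(252,248.5)],.086))
info('blue',onz(c,[(219,99),(292,99),(285,275),(221,276)],.086))
```

```text
bh c [516.6   9.6  86. ] edges [98.3 98.3] ang [-84.2  95.8]
[[ 0.51169042  0.05849242  0.086     ]
 [ 0.52155678 -0.03930186  0.086     ]]
blue c [518.1   8.8  86. ] edges [ 54.8 147.9  56.2 148.9] ang [   6.1  -84.2 -172.9   95.3]
```

View pics/m4.png

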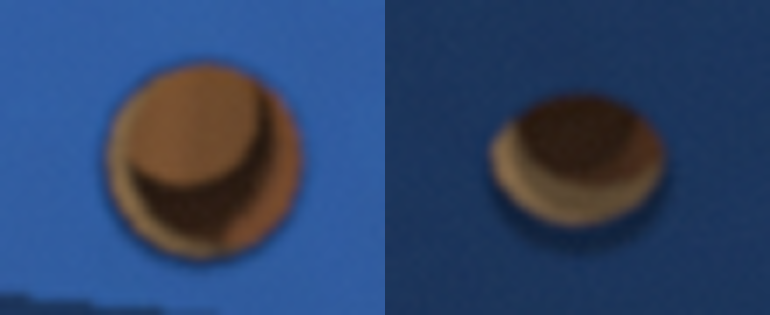

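Run:
```python
from h import *
c=snap('wrist')
print(onz(c,[(252.1,126.4)],.0)*1000, onz(c,[(253,131.5)],.086)*1000)
s=snap('scene');print(K(s)[0,0])
a=s['color'][:,:,::-1];cv2.imwrite('pics/rk.png',cv2.resize(a[120:195,285:375],None,fx=7,fy=7,interpolation=cv2.INTER_CUBIC))
```

```text
[[511.7407424   56.56333809   0.        ]] [[511.68709439  58.57369254  86.        ]]
357.7538435263496
```

View pics/rk.png

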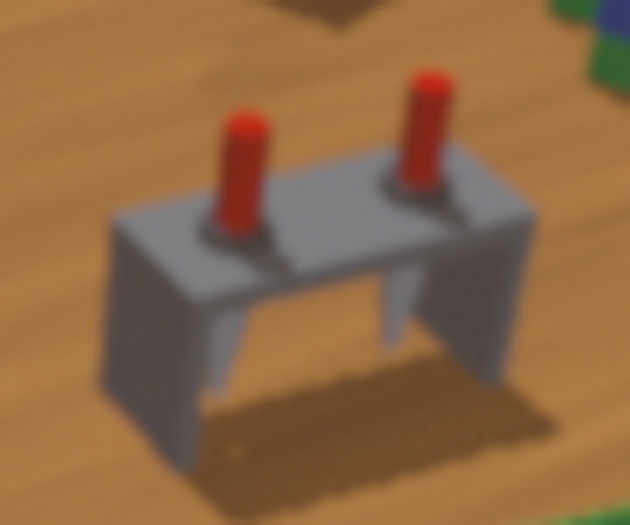

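>>> {"name": "drive_tool", "arguments": {"slide": [[-8, 30, 20], [-20, 75, 25], [-32, 120, 25], [-45, 165, 25], [-57, 205, 25], [-67, 236, 25], [-73, 256, 25], [-73, 256, 25], [-73, 256, 25], [-73, 256, 25]], "turn": [[0, 0, 0], [0, 0, 0], [0, 0, 0], [0, 0, 0], [0, 0, 0], [0, 0, 0], [0, 0, 0], [0, 0, 0], [0, 0, 0], [0, 0, 0]], "gripper": [1, 1, 1, 1, 1, 1, 1, 1, 1, 1]}}

```text
t: 25.55
eef_pos: [0.4415, 0.2638, 0.2207]
tool_rot: [0.706, -0.041, 0.706, 0.034]
contact_force: [-0.7, -0.4, -0.1]
gripper_width: 1.001
```

Run:
```python
from h import *
c=snap('wrist','w18.png');o=bot.get_obs();print(o['eef_pos'],o['tool_rot'],o['contact_force'],o['gripper_width'])
```

```text
[0.44164789 0.26373464 0.22086294] [ 0.70636    -0.04070851  0.70586315  0.03399385] [-0.07683321 -1.05099593  0.94834341] 1.0001551781940279
```

View pics/w18.png

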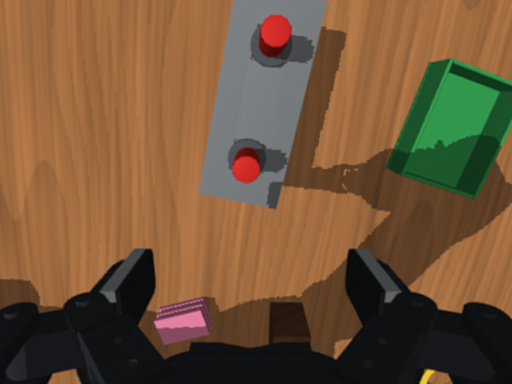

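Run:
```python
from h import *
c=snap('wrist')
print(np.array(c['R']).round(3).tolist(),proj(c,[[.441,.287,.144],[.441,.287,.096],[.441,.287,0]]))
a=c['color'][:,:,::-1];cv2.imwrite('pics/p.png',cv2.resize(a[0:210,200:330],None,fx=2.8,fy=2.8,interpolation=cv2.INTER_CUBIC))
```

```text
[[0.995, 0.105, -0.0], [0.101, -0.954, 0.281], [0.029, -0.28, -0.96]] [[251.56534363 173.70030858]
 [251.30261066 161.55368996]
 [250.9778564  146.55757134]]
```

View pics/p.png

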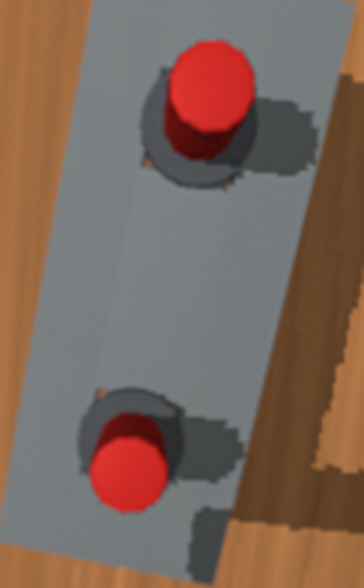

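Run:
```python
from h import *
c=snap('wrist')
print(onz(c,[(246.1,168.9),(275.4,30.7)],.144)*1000);print(onz(c,[(246.8,157.5),(271,44.6)],.096)*1000)
```

```text
[[436.93834456 290.03416131 144.        ]
 [446.15163269 378.92294894 144.        ]]
[[436.96324613 290.08085983  96.        ]
 [446.4568942  378.63788677  96.        ]]
```

>>> {"name": "drive_tool", "arguments": {"slide": [[-5, 26, 0], [-5, 26, -40], [-5, 26, -80], [-5, 26, -108], [-5, 26, -119], [-5, 26, -119], [-5, 26, -119]], "turn": [[0, 0, 0], [0, 0, 0], [0, 0, 0], [0, 0, 0], [0, 0, 0], [0, 0, 0], [0, 0, 0]], "gripper": [1, 1, 1, 1, 1, 1, 1]}}

```text
t: 26.4
eef_pos: [0.4375, 0.2903, 0.1032]
tool_rot: [0.707, -0.04, 0.705, 0.034]
contact_force: [-0.3, -0.5, 0.2]
gripper_width: 1.001
```

>>> {"name": "drive_tool", "arguments": {"slide": [[0, 0, 0], [0, 0, 0], [0, 0, 0], [0, 0, 0], [0, 0, 0], [0, 0, 0], [0, 0, 0]], "turn": [[0, 0, 0], [0, 0, 0], [0, 0, 0], [0, 0, 0], [0, 0, 0], [0, 0, 0], [0, 0, 0]], "gripper": [0.1, 0.1, 0.1, 0.1, 0.1, 0.1, 0.1], "squeeze": 80}}

```text
t: 27.1
eef_pos: [0.4376, 0.2904, 0.1037]
tool_rot: [0.707, -0.04, 0.705, 0.034]
contact_force: [-0.6, -0.9, 6.5]
gripper_width: 0.215
```

Run:
```python
from h import *
c=snap('wrist','w19.png');o=bot.get_obs();print(o['eef_pos'],o['tool_rot'],o['contact_force'],o['gripper_width'])
```

```text
[0.43764887 0.29043643 0.10370392] [ 0.70708902 -0.04004732  0.70515536  0.03431103] [-1.59934573 -0.70031162  5.62223669] 0.21321806290948817
```

View pics/w19.png

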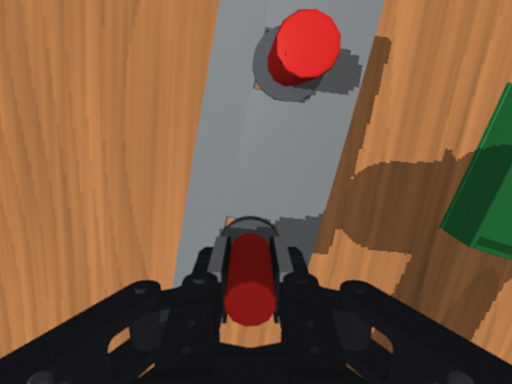

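>>> {"name": "drive_tool", "arguments": {"slide": [[0, 0, 20], [0, 0, 60], [0, 0, 100], [0, 0, 125], [10, -40, 125], [22, -85, 125], [33, -130, 125], [45, -175, 125], [56, -220, 125], [68, -265, 125]], "turn": [[0, 0, 0], [0, 0, 0], [0, 0, 0], [0, 0, 0], [0, 0, 0], [0, 0, 0], [0, 0, 0], [0, 0, 0], [0, 0, 0], [0, 0, 0]], "gripper": [0.1, 0.1, 0.1, 0.1, 0.1, 0.1, 0.1, 0.1, 0.1, 0.1]}}

```text
t: 28.15
eef_pos: [0.5054, 0.0235, 0.2285]
tool_rot: [0.707, -0.04, 0.705, 0.034]
contact_force: [1.4, -0.2, -1.4]
gripper_width: 0.219
```

>>> {"name": "drive_tool", "arguments": {"slide": [[8, -40, 0], [17, -66, 0], [17, -66, 0], [17, -66, 0], [17, -66, 0]], "turn": [[0, 0, 0], [0, 0, 0], [0, 0, 0], [0, 0, 0], [0, 0, 0]], "gripper": [0.1, 0.1, 0.1, 0.1, 0.1]}}

```text
t: 28.65
eef_pos: [0.522, -0.0411, 0.2281]
tool_rot: [0.707, -0.041, 0.706, 0.035]
contact_force: [0.4, -0.6, -1.3]
gripper_width: 0.216
```

Run:
```python
from h import *
c=snap('wrist','w20.png');s=snap('scene','s20.png');d=snap('side','d20.png');o=bot.get_obs();print(o['eef_pos'],o['tool_rot'],o['contact_force'],o['gripper_width'])
R=q2R(o['tool_rot']);print(R[:,0])
a=cv2.resize(s['color'][120:270,180:310,::-1],None,fx=3,fy=3);b=cv2.resize(d['color'][110:260,180:310,::-1],None,fx=3,fy=3)
cv2.imwrite('pics/m20.png',np.hstack([a,b]))
```

```text
[ 0.52220145 -0.04116029  0.22838201] [ 0.70683914 -0.04083972  0.70531307  0.03527064] [ 0.08807178  0.11589941 -1.96676052] 0.21093168886092212
[ 0.0025789  -0.00774824 -0.99996666]
```

View pics/w20.png

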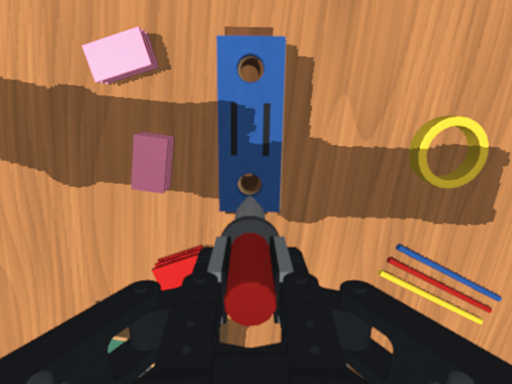

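View pics/m20.png

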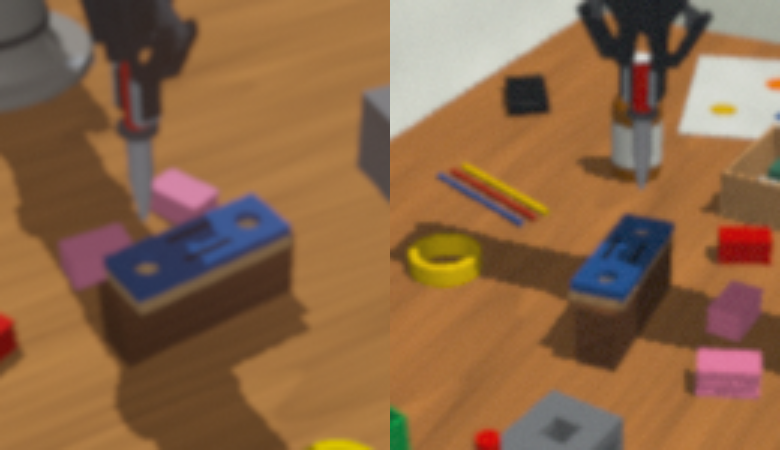

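Run:
```python
from h import *
c=snap('wrist')
a=c['color'][:,:,::-1];cv2.imwrite('pics/p2.png',cv2.resize(a[50:220,205:300],None,fx=3.5,fy=3.5,interpolation=cv2.INTER_CUBIC))
print(onz(c,[(249,184),(250,69)],.086)*1000,onz(c,[(250,196)],.1327)*1000)
```

```text
[[522.21359759 -41.38825181  86.        ]
 [512.64295117  56.26787617  86.        ]] [[522.82837389 -39.2191875  132.7       ]]
```

View pics/p2.png

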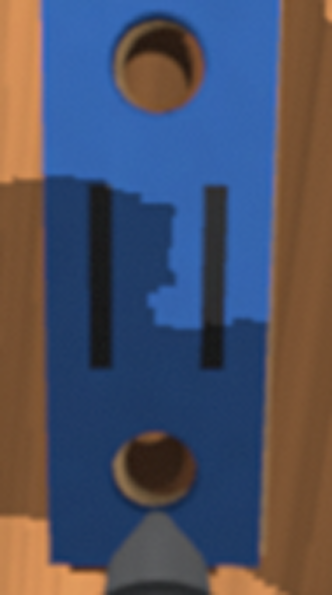

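>>> {"name": "drive_tool", "arguments": {"slide": [[0, -1.5, -30], [0, -1.5, -45], [0, -1.5, -53], [0, -1.5, -60], [0, -1.5, -67], [0, -1.5, -70]], "turn": [[0, 0, 0], [0, 0, 0], [0, 0, 0], [0, 0, 0], [0, 0, 0], [0, 0, 0]], "gripper": [0.1, 0.1, 0.1, 0.1, 0.1, 0.1]}}

```text
t: 29.45
eef_pos: [0.5223, -0.0427, 0.1582]
tool_rot: [0.707, -0.041, 0.705, 0.035]
contact_force: [-0.2, -0.4, -0.8]
gripper_width: 0.214
```

>>> {"name": "drive_tool", "arguments": {"slide": [[0, 0, -5], [0, 0, -10], [0, 0, -14], [0, 0, -17], [0, 0, -20], [0, 0, -20]], "turn": [[0, 0, 0], [0, 0, 0], [0, 0, 0], [0, 0, 0], [0, 0, 0], [0, 0, 0]], "gripper": [0.1, 0.1, 0.1, 0.1, 0.1, 0.1]}}

```text
t: 30.05
eef_pos: [0.5222, -0.0427, 0.1379]
tool_rot: [0.707, -0.041, 0.705, 0.035]
contact_force: [-0.3, 0.5, -1.6]
gripper_width: 0.215
```

>>> {"name": "drive_tool", "arguments": {"slide": [[0, 0, -4], [0, 0, -8], [0, 0, -12], [0, 0, -16], [0, 0, -18], [0, 0, -18]], "turn": [[0, 0, 0], [0, 0, 0], [0, 0, 0], [0, 0, 0], [0, 0, 0], [0, 0, 0]], "gripper": [0.1, 0.1, 0.1, 0.1, 0.1, 0.1]}}

```text
t: 30.65
eef_pos: [0.5207, -0.0422, 0.1188]
tool_rot: [0.706, -0.041, 0.707, 0.036]
contact_force: [-4.0, 3.1, -2.4]
gripper_width: 0.213
```

>>> {"name": "drive_tool", "arguments": {"slide": [[-1, 0.5, -3], [-1, 0.5, -6], [-1, 0.5, -9], [-1, 0.5, -12], [-1, 0.5, -14], [-1, 0.5, -14]], "turn": [[0, 0, 0], [0, 0, 0], [0, 0, 0], [0, 0, 0], [0, 0, 0], [0, 0, 0]], "gripper": [0.1, 0.1, 0.1, 0.1, 0.1, 0.1]}}

```text
t: 31.25
eef_pos: [0.52, -0.0419, 0.1045]
tool_rot: [0.706, -0.041, 0.706, 0.036]
contact_force: [-0.9, 0.1, -1.7]
gripper_width: 0.212
```

>>> {"name": "drive_tool", "arguments": {"slide": [[0, 0, -2], [0, 0, -4], [0, 0, -5], [0, 0, -6], [0, 0, -6]], "turn": [[0, 0, 0], [0, 0, 0], [0, 0, 0], [0, 0, 0], [0, 0, 0]], "gripper": [0.1, 0.1, 0.1, 0.1, 0.1]}}

```text
t: 31.75
eef_pos: [0.52, -0.042, 0.0997]
tool_rot: [0.706, -0.041, 0.706, 0.035]
contact_force: [-5.5, 0.6, 12.8]
gripper_width: 0.211
```

>>> {"name": "drive_tool", "arguments": {"slide": [[0, 0, 0], [0, 0, 0], [0, 0, 0], [0, 0, 30], [0, 0, 75], [0, 0, 115], [0, 0, 120], [0, 0, 120]], "turn": [[0, 0, 0], [0, 0, 0], [0, 0, 0], [0, 0, 0], [0, 0, 0], [0, 0, 0], [0, 0, 0], [0, 0, 0]], "gripper": [0.7, 0.7, 0.7, 0.8, 1, 1, 1, 1]}}

```text
t: 32.55
eef_pos: [0.521, -0.042, 0.2208]
tool_rot: [0.707, -0.041, 0.705, 0.035]
contact_force: [-0.1, 1.1, -0.9]
gripper_width: 0.998
```

Run:
```python
from h import *
c=snap('wrist','w21.png');s=snap('scene','s21.png');d=snap('side','d21.png');o=bot.get_obs();print(o['eef_pos'],o['tool_rot'],o['contact_force'],o['gripper_width'])
a=cv2.resize(s['color'][120:270,180:310,::-1],None,fx=3,fy=3);b=cv2.resize(d['color'][110:260,180:310,::-1],None,fx=3,fy=3)
cv2.imwrite('pics/m21.png',np.hstack([a,b]))
```

```text
[ 0.51902127 -0.04200945  0.21804845] [ 0.70482808 -0.04072595  0.70732198  0.03541748] [ 0.17339338  0.0488768  -0.41681072] 0.999870304238117
```

View pics/w21.png

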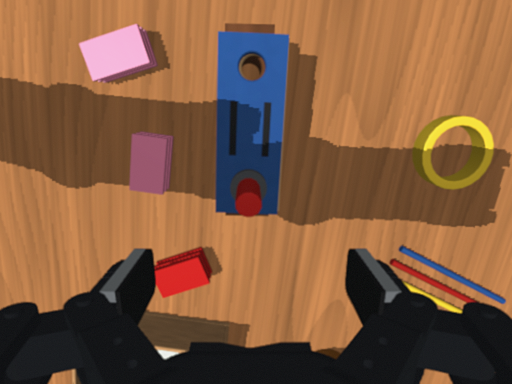

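View pics/m21.png

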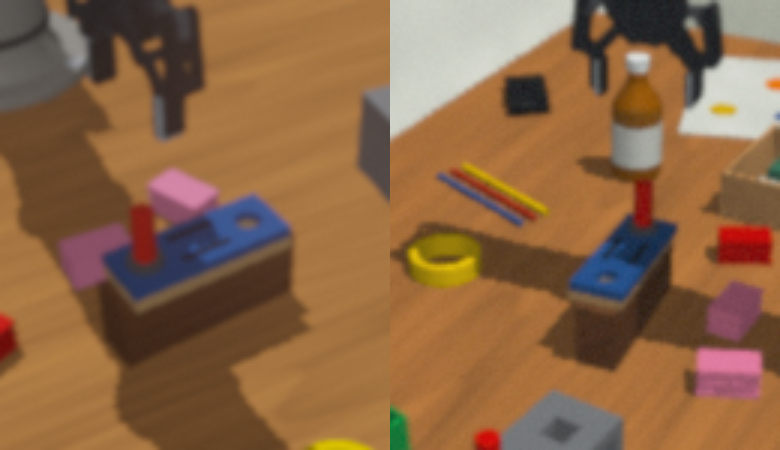

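>>> {"name": "drive_tool", "arguments": {"slide": [[-8, 45, 5], [-16, 90, 5], [-24, 135, 5], [-32, 180, 5], [-40, 225, 5], [-48, 270, 5], [-55, 315, 5], [-62, 355, 5], [-68, 385, 5], [-72, 398, 5]], "turn": [[0, 0, 0], [0, 0, 0], [0, 0, 0], [0, 0, 0], [0, 0, 0], [0, 0, 0], [0, 0, 0], [0, 0, 0], [0, 0, 0], [0, 0, 0]], "gripper": [1, 1, 1, 1, 1, 1, 1, 1, 1, 1]}}

```text
t: 33.7
eef_pos: [0.4448, 0.359, 0.2211]
tool_rot: [0.704, -0.042, 0.708, 0.037]
contact_force: [0.7, -0.3, -0.2]
gripper_width: 1.002
```

>>> {"name": "drive_tool", "arguments": {"slide": [[0, 0, 0], [0, 0, 0], [0, 0, 0]], "turn": [[0, 0, 0], [0, 0, 0], [0, 0, 0]], "gripper": [1, 1, 1]}}

```text
t: 34.0
eef_pos: [0.4456, 0.3567, 0.2206]
tool_rot: [0.704, -0.042, 0.709, 0.035]
contact_force: [0.3, 0.1, 0.1]
gripper_width: 1.005
```

Run:
```python
from h import *
c=snap('wrist','w22.png');o=bot.get_obs();print(o['eef_pos'],o['tool_rot'],o['contact_force'],o['gripper_width'])
a=c['color'][:,:,::-1];cv2.imwrite('pics/p22.png',cv2.resize(a[110:240,190:310],None,fx=4,fy=4,interpolation=cv2.INTER_CUBIC))
print(proj(c,[[.4463,.3788,.144],[.4463,.3788,.096]]), q2R(o['tool_rot'])[:,0])
```

```text
[0.44569609 0.35686041 0.22087468] [ 0.70368274 -0.04181139  0.70839504  0.03548072] [ 0.65635038 -0.15899631 -0.25906727] 0.9990246590896509
[[254.32720226 175.72804014]
 [254.03962435 163.2718899 ]] [-0.00616483 -0.00930362 -0.99993772]
```

View pics/p22.png

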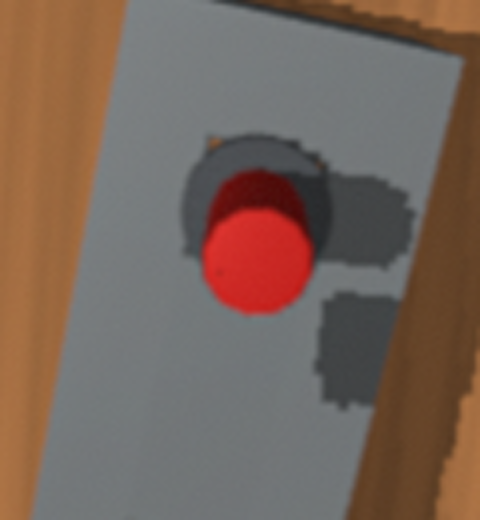

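>>> {"name": "drive_tool", "arguments": {"slide": [[0.6, 22, 0], [0.6, 22, -40], [0.6, 22, -80], [0.6, 22, -107], [0.6, 22, -118], [0.6, 22, -118], [0.6, 22, -118]], "turn": [[0.009, -0.006, 0], [0.009, -0.006, 0], [0.009, -0.006, 0], [0.009, -0.006, 0], [0.009, -0.006, 0], [0.009, -0.006, 0], [0.009, -0.006, 0]], "gripper": [1, 1, 1, 1, 1, 1, 1]}}

```text
t: 34.75
eef_pos: [0.4471, 0.3798, 0.1042]
tool_rot: [0.707, -0.038, 0.706, 0.039]
contact_force: [0.1, -0.6, -0.7]
gripper_width: 1.002
```

>>> {"name": "drive_tool", "arguments": {"slide": [[0, 0, 0], [0, 0, 0], [0, 0, 0], [0, 0, 0], [0, 0, 0], [0, 0, 0], [0, 0, 0]], "turn": [[0, 0, 0], [0, 0, 0], [0, 0, 0], [0, 0, 0], [0, 0, 0], [0, 0, 0], [0, 0, 0]], "gripper": [0.1, 0.1, 0.1, 0.1, 0.1, 0.1, 0.1], "squeeze": 80}}

```text
t: 35.45
eef_pos: [0.4472, 0.3799, 0.1047]
tool_rot: [0.707, -0.038, 0.705, 0.039]
contact_force: [-0.7, -0.7, 6.0]
gripper_width: 0.215
```

>>> {"name": "drive_tool", "arguments": {"slide": [[0, 0, 20], [0, 0, 60], [0, 0, 100], [0, 0, 124], [8, -40, 124], [17, -85, 124], [26, -130, 124], [35, -175, 124], [44, -220, 124], [53, -265, 124]], "turn": [[0, 0, 0], [0, 0, 0], [0, 0, 0], [0, 0, 0], [0, 0, 0], [0, 0, 0], [0, 0, 0], [0, 0, 0], [0, 0, 0], [0, 0, 0]], "gripper": [0.1, 0.1, 0.1, 0.1, 0.1, 0.1, 0.1, 0.1, 0.1, 0.1]}}

```text
t: 36.45
eef_pos: [0.5, 0.1129, 0.2283]
tool_rot: [0.707, -0.038, 0.706, 0.039]
contact_force: [1.5, 0.1, -1.1]
gripper_width: 0.212
```

>>> {"name": "drive_tool", "arguments": {"slide": [[6, -30, 0], [12, -58, 0], [12, -58, 0], [12, -58, 0], [12, -58, 0], [12, -58, 0]], "turn": [[0, 0, 0], [0, 0, 0], [0, 0, 0], [0, 0, 0], [0, 0, 0], [0, 0, 0]], "gripper": [0.1, 0.1, 0.1, 0.1, 0.1, 0.1]}}

```text
t: 37.05
eef_pos: [0.5117, 0.0563, 0.2282]
tool_rot: [0.706, -0.039, 0.706, 0.04]
contact_force: [0.2, 1.4, -1.5]
gripper_width: 0.216
```

Run:
```python
from h import *
c=snap('wrist','w23.png');o=bot.get_obs();print(o['eef_pos'],o['tool_rot'],o['contact_force'],o['gripper_width'])
a=c['color'][:,:,::-1];cv2.imwrite('pics/p23.png',cv2.resize(a[130:260,190:310],None,fx=4,fy=4,interpolation=cv2.INTER_CUBIC))
```

```text
[0.51173965 0.05614421 0.22823667] [ 0.70639058 -0.0387913   0.70563345  0.03986259] [-0.56731646 -0.01326021 -0.92186075] 0.21706798333351213
```

View pics/p23.png

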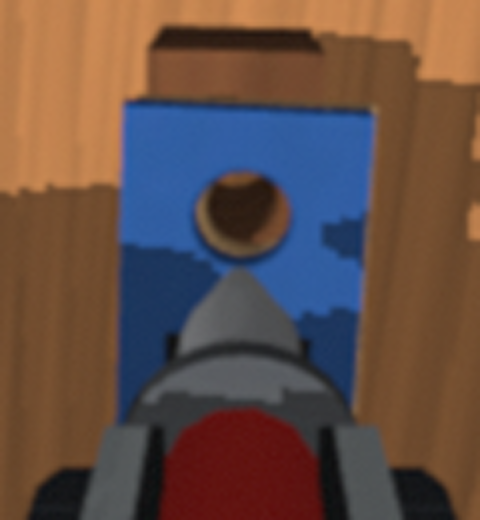

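Run:
```python
from h import *
c=snap('wrist');f=lambda x,y:(x/4+190,y/4+130)
z=bot.get_obs()['eef_pos'][2]
print('hole',onz(c,[f(242,213)],.086)*1000,'tip',onz(c,[f(239,268)],z-.0967)*1000, q2R(bot.get_obs()['tool_rot'])[:,0])
```

```text
hole [[512.81082225  58.1278399   86.        ]] tip [[512.14936302  57.89317195 131.55987338]] [ 0.00107675  0.00149696 -0.9999983 ]
```

>>> {"name": "drive_tool", "arguments": {"slide": [[-0.5, 0.5, -30], [-0.5, 0.5, -45], [-0.5, 0.5, -53], [-0.5, 0.5, -60], [-0.5, 0.5, -67], [-0.5, 0.5, -74], [-0.5, 0.5, -80], [-0.5, 0.5, -80]], "turn": [[0, 0, 0], [0, 0, 0], [0, 0, 0], [0, 0, 0], [0, 0, 0], [0, 0, 0], [0, 0, 0], [0, 0, 0]], "gripper": [0.1, 0.1, 0.1, 0.1, 0.1, 0.1, 0.1, 0.1]}}

```text
t: 37.95
eef_pos: [0.511, 0.0564, 0.1476]
tool_rot: [0.706, -0.039, 0.706, 0.04]
contact_force: [-0.5, 0.5, -1.4]
gripper_width: 0.216
```

>>> {"name": "drive_tool", "arguments": {"slide": [[0, 0, -4], [0, 0, -8], [0, 0, -12], [0, 0, -16], [0, 0, -18], [0, 0, -18]], "turn": [[0, 0, 0], [0, 0, 0], [0, 0, 0], [0, 0, 0], [0, 0, 0], [0, 0, 0]], "gripper": [0.1, 0.1, 0.1, 0.1, 0.1, 0.1]}}

```text
t: 38.55
eef_pos: [0.5105, 0.0564, 0.1291]
tool_rot: [0.706, -0.039, 0.706, 0.04]
contact_force: [0.6, 0.2, -1.6]
gripper_width: 0.214
```

>>> {"name": "drive_tool", "arguments": {"slide": [[0, 0, -4], [0, 0, -8], [0, 0, -12], [0, 0, -16], [0, 0, -20], [0, 0, -23], [0, 0, -23]], "turn": [[0, 0, 0], [0, 0, 0], [0, 0, 0], [0, 0, 0], [0, 0, 0], [0, 0, 0], [0, 0, 0]], "gripper": [0.1, 0.1, 0.1, 0.1, 0.1, 0.1, 0.1]}}

```text
t: 39.25
eef_pos: [0.5102, 0.0566, 0.1055]
tool_rot: [0.705, -0.039, 0.707, 0.04]
contact_force: [-0.9, 2.9, -2.9]
gripper_width: 0.218
```

>>> {"name": "drive_tool", "arguments": {"slide": [[0, 0.3, -2], [0, 0.3, -4], [0, 0.3, -5], [0, 0.3, -6], [0, 0.3, -6]], "turn": [[0, 0, 0], [0, 0, 0], [0, 0, 0], [0, 0, 0], [0, 0, 0]], "gripper": [0.1, 0.1, 0.1, 0.1, 0.1]}}

```text
t: 39.75
eef_pos: [0.5103, 0.0569, 0.1006]
tool_rot: [0.705, -0.039, 0.707, 0.04]
contact_force: [-4.3, 1.8, 11.6]
gripper_width: 0.212
```

Seated with 11.6 N at the predicted height. Release and retreat.

>>> {"name": "drive_tool", "arguments": {"slide": [[0, 0, 0], [0, 0, 0], [0, 0, 0], [0, 0, 30], [0, 0, 75], [0, 0, 115], [0, -40, 125], [0, -50, 125], [0, -50, 125], [0, -50, 125]], "turn": [[0, 0, 0], [0, 0, 0], [0, 0, 0], [0, 0, 0], [0, 0, 0], [0, 0, 0], [0, 0, 0], [0, 0, 0], [0, 0, 0], [0, 0, 0]], "gripper": [0.7, 0.7, 0.7, 0.8, 1, 1, 1, 1, 1, 1]}}

```text
t: 40.75
eef_pos: [0.5096, 0.0074, 0.2247]
tool_rot: [0.705, -0.039, 0.707, 0.04]
contact_force: [-0.9, 0.6, 0.4]
gripper_width: 0.999
```

Run:
```python
from h import *
c=snap('wrist','w24.png');s=snap('scene','s24.png');d=snap('side','d24.png');o=bot.get_obs();print(o['eef_pos'],o['contact_force'],o['gripper_width'])
a=cv2.resize(s['color'][140:270,180:310,::-1],None,fx=3,fy=3,interpolation=cv2.INTER_CUBIC);b=cv2.resize(d['color'][130:260,200:330,::-1],None,fx=3,fy=3,interpolation=cv2.INTER_CUBIC)
cv2.imwrite('pics/m24.png',np.hstack([a,b]))
```

```text
[0.50986401 0.00816195 0.22477815] [ 0.12114677 -0.3991052  -0.50108586] 0.9991777095192634
```

View pics/w24.png

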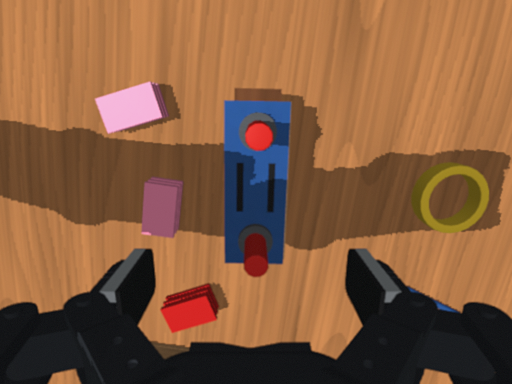

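View pics/m24.png

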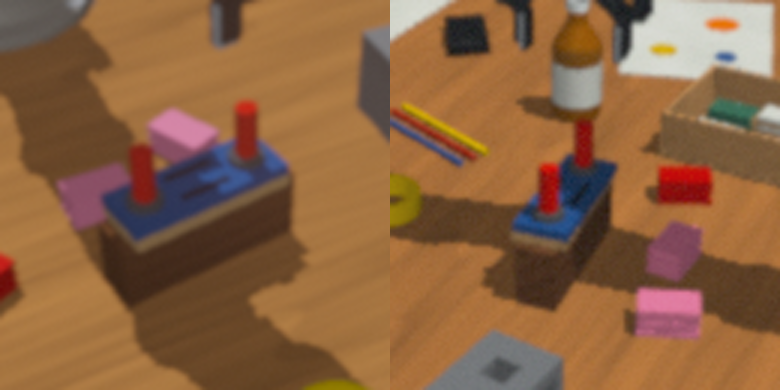

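View pics/s24.png

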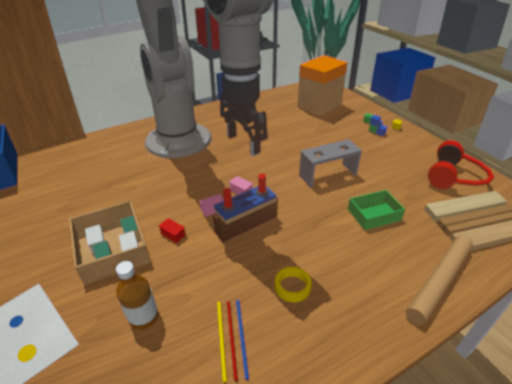

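Run:
```python
from h import *
c=snap('wrist')
print(proj(c,[[.5102,.0572,.140],[.520,-.042,.140],[.5102,.0572,.092],[.520,-.042,.092]]).round(1).tolist())
a=c['color'][:,:,::-1];cv2.imwrite('pics/p24.png',cv2.resize(a[85:285,205:310],None,fx=2.9,fy=2.9,interpolation=cv2.INTER_CUBIC))
snap('side','d25.png')
```

```text
[[257.8, 136.7], [255.2, 266.1], [256.6, 131.6], [254.5, 241.5]]
```

View pics/p24.png

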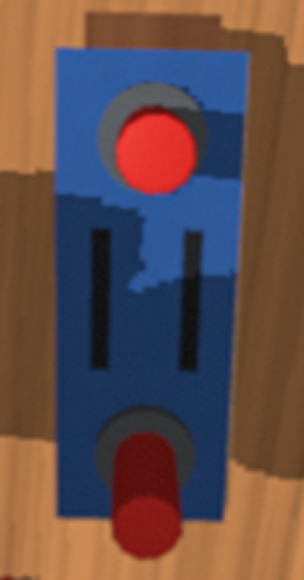

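View pics/d25.png

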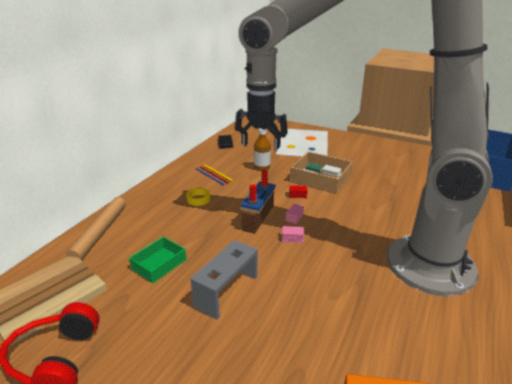

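```bash
python3 -c "
from station import bot
print(bot.hand_in())"
```

```text
the job is handed in; nothing more can be done
None
```

The job is done and handed in after about 41 s of the 208 s allowed.

- **Scraps:** All four offcuts, two white and two green, went into the scrap box first. The last wrist view that covered the box showed them lying flat in it. I did not touch the pink and red look-alikes.
- **Plates:** I laid the blue plate, the only loose one on the table, lengthwise onto the pale plate. I saw no orange plate in any view. Before pinning, its holes sat within about 3 mm of the pale plate's and the block's.
- **Pins:** Both went down until the collars met the top plate. The upward force rose to about 12 N at the height I had worked out for the seated pin, within 0.1 mm. After release, each handle top was within about 2 pixels of where a fully home pin should appear.
- **Left alone:** I did not touch the bottle, the tape roll or the parts tray. At hand-in the gripper was open and clear of the pins.

**Disagreements:** My early readings from the side camera were off by about 2 cm at its shallow angle, so I used the wrist and scene views instead. One early wrist reading was about 1 cm off because the arm had not settled, and I repeated it. No final check failed.

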